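# Swap the used middle tin of a lunch carrier for the clean one

### The arm

A 6-joint arm with a two-finger parallel gripper is mounted at the origin on a cart in front of the work surface, level with it; the furniture and walls round the work are solid. World frame = base frame: x ahead of the robot, y to its left, z up, the work surface at z = 0. Lengths are in m, angles in rad, forces in N, time in s.
With the tool pointing down it reaches from about 0.35 to 0.85 m from the base axis. Payload 8.1 kg.
Tool frame: the origin (TCP) lies between the finger pads; the fingertips stand 11 mm ahead of it and the grasp point (between the pads) lies 8 mm behind it (tips_ahead is the z of the fingertips in the tool frame, in m); z points along the fingers, y is the line along which they close (so a half turn about z gives the same grasp; the last joint's range is limited). The gripper opens to 93 mm and grips with 3 to 60 N. Pads are 15 mm wide; open, the fingers measure 128 mm over their backs; the gripper's body (75 mm by 188 mm) begins 65 mm behind the grasp point.
Start: joints at [-1.25, 0.13, 1.488, -0, 1.523, -0.085], TCP at [0.237, -0.551, 0.23] pointing down, gripper open.
Joint ranges: [-2.96, 2.96], [-0.89, 2.26], [0.02, 2.5], [-1.34, 4.48], [0, 2.73], [-2.66, 2.66]. Speed limits (rad/s): [2.39, 2.39, 2.79, 3.14, 3.14, 3.14].

### API

Orientations are given as a rotation vector (axis times angle).
In Python, from plant import read_state, read_camera, close_job, tips_ahead gives the robot as it stands. The module is installed in compiled form; this text tells all that it offers.
- The arm moves only by the tool move_arm, never from a script. Its argument "plan" is a list of rows, each a list of 7 numbers: the turn, a rotation vector about the tool's x, y, z in units of 6 degrees (1.0 is 6 degrees), then the shift along the tool's x, y, z in units of 25 mm (1.0 is 25 mm), then the finger opening in mm, from 0 to 93. A call has exactly 10 rows; each row shifts and turns the commanded pose from where the row before left it, along the tool's axes as they then stand; what a row does not reach is not made up. A row lasts 1/10 s, in which the tool goes at most 50 mm and 8.59 degrees, less where a joint would pass 70% of its speed; a pose out of reach is approached as far as the arm can. A call is refused whole if a number of a shift passes 1 or a number of a turn 1, either way. A call with a gripper value outside its range is refused whole. The fingers move at their own pace and stop on an object; "force" is the grip in N (left out, the last holds). Time passes only in rows, so rows that do not move let the fingers close, or fill a call up. It gives the time, the measured TCP pose, the force, the opening and the grip force at its end, in the units of the state.
- read_state(): the state, without advancing time (a new reading comes with each control period).
- read_camera(name): name is "side" or "top"; returns a dict with "frame" (480x640x3 uint8, red, green, blue), "z_map" (480x640 float32, m along the optical axis (not along the pixel's ray), 0 where there is no reading), "fx", "fy", "cx", "cy" (pixels), "distortion" ([k1, k2, p1, p2, k3] as OpenCV has them; the pictures are not rectified), "rvec" (rotation vector, rad) and "tvec" (3), from world to camera coordinates, as OpenCV has them. Camera axes: x right, y down, z forward; pixel columns grow to the right and rows downward; lengths in m; the calibration is good to about 2 mm. A picture is of the moment at which its call begins.
- close_job(): hands the job in; it is judged then, once.
The state is a dict: "t": time; "q": joint angles; "dq": joint speeds; "joint_torque": joint torques, N m; "tool_pos": TCP position; "orientation": TCP orientation; "force": force on the tool from outside, world axes, zero at the start; "wrist_torque": the same for the moment, N m; "opening": finger opening in m; "gripper_force": force on a finger pad.
Only numpy, scipy, OpenCV 4.12 (cv2) and the standard library are available. Lean on these libraries where they do the work, as an engineer would, in place of code of your own. Each camera call takes 0.05 s, during which the arm holds its last target. There are 200 camera calls.

### The job

First clear the seasonings (spice jars, pepper mill) standing in front of the lunch carrier onto the wooden tray, upright, as they are in the way of its handle. Then fold the handle fully down, take the carrier apart, stand the used red tin upright on the draining mat and rebuild the carrier with the clean green tin as the middle one, under the yellow tin and the lid, each nested fully home, and swing the handle fully up again. Leave the mug and the other things on the worktop where they are.

Things in the scene. Friction and masses are not known exactly. Their poses are not given: they have to be found in the camera images.
- carrier: Lunch carrier, fixed: black base plate 152 x 70 mm, fixed steel bottom tin 124 x 60 mm (rim 50 mm up) between two straps 18 mm wide, 80 mm high, whose inner faces are 68 mm either side of the middle. On it as found: red tin, yellow tin, lid. Origin: middle of its underside, on the worktop; x along the tins' length, z up, y to the side the handle folds to (towards the robot).
- handle (a joint): Swing handle hinged on the straps: 0 = upright over the lid, 1.5 rad = stop, folded down level to the carrier's +y side. A stiff hinge: it stays where it is left (about 1 N at the bar moves it). While upright its bar is in the way of lifting the lid.
- handle_bar (a point): Middle of the handle's round black bar, 12 mm thick, 124 mm long, along the carrier's x, 110 mm from the hinge line. Upright: 176 mm up, 17 mm over the top of the lid's grip; 30 mm or more from its middle it has 39 mm of room down to the lid instead (pinch it there from above; it can turn between the fingers). Folded: 74 mm up, 110 mm from the carrier's middle line.
- handle_hinge (a point): Middle of the handle's hinge line, 66 mm above the worktop; the line runs along the carrier's x.
- middle_seat (a point): Where the underside of the middle tin (its foot) rests, at its middle, when nested in the bottom tin: 44 mm above the worktop, the axes as the carrier's. The tin's centre is then 23 mm above this point.
- upper_seat (a point): The same for the upper tin, 84 mm above the worktop.
- lid_seat (a point): The same for the underside of the lid's plug, 124 mm above the worktop. The lid's grip point is then 24 mm above this point.
- red_tin_center (a point): Red (used) tin, at first the middle one. Open tin 124 (x) x 60 (y) x 46 mm high, walls 3 mm, 0.08-0.17 kg. Its lowest 6 mm are a foot, 114 x 50 mm with a rounded lower edge (radius 3 mm), which nests in the 118 x 54 mm mouth of the tin below, either way round (2 mm play once home; stacked tins stand 40 mm apart). Sides plain and upright. Point: its centre, 23 mm above its underside, z up.
- green_tin_center (a point): Green tin (clean), at first by itself on the worktop in front of the sink; otherwise like the red tin (same sizes and point). Resting on the worktop its point is at z = 23 mm.
- yellow_tin_center (a point): Yellow tin, the upper one of the carrier; otherwise like the red tin. Once the seasonings are cleared there is free worktop to set parts down about 0.2 m from the carrier's middle on its +y side (two tins end to end).
- lid_grip (a point): Lid: steel plate 124 x 60 x 7 mm on a 6 mm plug shaped like the tins' feet, with an upright black grip on top, 50 mm long (its x), 12 mm thick, 22 mm high. Overall 35 mm high, 0.08 kg; fits any tin, either way round. Point: middle of the grip, 24 mm above the plug's underside, 11 mm below the grip's top.
- mat_top (a point): Grey draining mat 176 x 96 x 5 mm with rounded corners lying in front of the sink, fixed; the point is the middle of its top, 5 mm above the worktop, x along its length.
- tray: Low wooden condiment tray 150 x 84 mm, fixed, walls 6 mm thick and 20 mm high, floor 6 mm; x along its length. Origin: middle of its underside. Room for two jars side by side along x.
- green_jar_center (a point): Spice jar with a black cap, green label; 45 mm across, 105 mm high, 0.11 kg. Point: its centre, 52 mm above its foot. Absent in some starts.
- brown_jar_center (a point): Spice jar with a dark cap and a yellowish label; 44 mm across, 105 mm high, 0.11 kg. Point: its centre, 52 mm above its foot. Absent in some starts.
- mill_center (a point): Dark wooden pepper mill, 170 mm high, 58 mm across at most, 0.18 kg; its head, 123 to 159 mm up, is 49 mm across with a small knob on top. Point: its centre, 85 mm above its foot. Absent in some starts.
- mug: Bystander in front of the sink's far left: green and white mug, 86 mm across, 88 mm high. To be left alone.

How it is judged:
On the way, in this order (a step that is already met when the one before it is completed fails the run):
1. the seasonings stand on the tray, the handle still up (x of green_jar_center in the frame of tray between -0.07 and 0.07 m and y of green_jar_center in the frame of tray between -0.036 and 0.036 m and height (world z) of green_jar_center between 0.0325 and 0.0725 m and angle between each of green_jar_center, brown_jar_center, mill_center's own z axis and vertical below 0.15 rad and x of brown_jar_center in the frame of tray between -0.07 and 0.07 m and y of brown_jar_center in the frame of tray between -0.036 and 0.036 m and height (world z) of brown_jar_center between 0.0325 and 0.0725 m and x of mill_center in the frame of tray between -0.07 and 0.07 m and y of mill_center in the frame of tray between -0.036 and 0.036 m and height (world z) of mill_center between 0.065 and 0.105 m and value of joint handle below 0.3 rad), for 0.2 s.
2. the handle is folded fully down (value of joint handle above 1.35 rad), for 0.2 s.
3. the red tin is out of the carrier (horizontal distance between red_tin_center and middle_seat above 0.1 m), for 0.2 s.
4. the green tin is nested in the bottom tin (horizontal distance between green_tin_center and middle_seat below 0.009 m and z of green_tin_center in the frame of middle_seat between 0.02 and 0.026 m and angle between green_tin_center's own z axis and vertical below 0.06 rad and angle between the x axis of green_tin_center and the x axis of middle_seat, either way round below 0.09 rad), for 0.2 s.
5. the yellow tin and the lid are nested on it again (horizontal distance between yellow_tin_center and upper_seat below 0.009 m and z of yellow_tin_center in the frame of upper_seat between 0.02 and 0.026 m and angle between each of yellow_tin_center, lid_grip's own z axis and vertical below 0.06 rad and angle between the x axis of yellow_tin_center and the x axis of upper_seat, either way round below 0.09 rad and horizontal distance between lid_grip and lid_seat below 0.009 m and z of lid_grip in the frame of lid_seat between 0.021 and 0.027 m and angle between the x axis of lid_grip and the x axis of lid_seat, either way round below 0.09 rad), for 0.2 s.
At the end, for the whole second after the job is handed in: red tin upright on the mat (centre within 50 mm lengthwise, 35 mm crosswise of its middle); green tin, yellow tin, lid nested in the carrier in that order (3 mm in height, 9 mm sideways, level); handle up within 0.12 rad; every seasoning upright in the tray; all at rest (all of step 4 and all of step 5 and x of green_jar_center in the frame of tray between -0.07 and 0.07 m and y of green_jar_center in the frame of tray between -0.036 and 0.036 m and height (world z) of green_jar_center between 0.0325 and 0.0725 m and angle between each of green_jar_center, brown_jar_center, mill_center's own z axis and vertical below 0.15 rad and x of brown_jar_center in the frame of tray between -0.07 and 0.07 m and y of brown_jar_center in the frame of tray between -0.036 and 0.036 m and height (world z) of brown_jar_center between 0.0325 and 0.0725 m and x of mill_center in the frame of tray between -0.07 and 0.07 m and y of mill_center in the frame of tray between -0.036 and 0.036 m and height (world z) of mill_center between 0.065 and 0.105 m and x of red_tin_center in the frame of mat_top between -0.05 and 0.05 m and y of red_tin_center in the frame of mat_top between -0.035 and 0.035 m and z of red_tin_center in the frame of mat_top between 0.016 and 0.03 m and angle between red_tin_center's own z axis and vertical below 0.1 rad and value of joint handle below 0.12 rad and linear speed of each of red_tin, green_tin, yellow_tin, carrier_lid below 0.03 m/s); the robot touches nothing.
It fails at once if the mug is pushed more than 3 cm (distance of mug from where it was at the start of the episode above 0.03 m).
Of green_jar, brown_jar, mill only 1 to 2 are there at a start; the rules pass over those that are not, and their reading is None.
At some moment in a run one of green_tin, red_tin may be knocked a few centimetres aside while the robot is not near it.
Once in a run the grip may slacken for a moment while it holds something.
It also fails if it takes over 210 s, if anything falls off the work surface, if the arm or the gripper's body presses on something with over 40 N, if the wrist force passes 120 N, or if a joint passes its speed limit or range.

## Working session

There is one attempt and no reset: what is moved stays moved. The work goes in short steps, Python scripts to look and compute and a tool call to move; the robot and the scene stay as the last step left them, time stands still between calls to the robot, and variables do not carry over. Pictures are saved under pics/ and viewed, at most 14 in all, crops included, and the job is handed in when it is done.

Besides the shell and the picture viewer there is one more tool, called after "Call:" by a JSON object that holds its "method" and its "body", one argument or row to a line. move_arm: Moves the arm, as the interface text tells. Its arguments: {"type":"object","properties":{"plan":{"type":"array","items":{"type":"array","items":{"type":"number"}}},"force":{"type":"number"}},"required":["plan"]}

```bash
mkdir -p pics; cat > h.py <<'E'
import numpy as np, cv2
from plant import read_state, read_camera
from scipy.spatial.transform import Rotation as R
def cam(n):
    c=read_camera(n); c['K']=np.array([[c['fx'],0,c['cx']],[0,c['fy'],c['cy']],[0,0,1]],float)
    c['d']=np.array(c['distortion'],float); c['R']=R.from_rotvec(np.ravel(c['rvec'])).as_matrix(); c['t']=np.ravel(c['tvec']); return c
def world(c):
    v,u=np.mgrid[0:480,0:640]
    p=cv2.undistortPoints(np.stack([u,v],-1).reshape(-1,1,2).astype(np.float64),c['K'],c['d']).reshape(480,640,2)
    z=c['z_map'][...,None]; P=np.concatenate([p*z,z],-1)
    W=(P-c['t'])@c['R']; W[c['z_map']==0]=np.nan; return W
def ray(c,u,v,z):
    p=cv2.undistortPoints(np.array([[[u,v]]],float),c['K'],c['d'])[0,0]
    d=c['R'].T@np.array([p[0],p[1],1]); o=-c['R'].T@c['t']; return o+d*(z-o[2])/d[2]
def save(c,n): cv2.imwrite('pics/'+n,c['frame'][...,::-1])
def rect(W,m):
    P=W[m]; (c,s,a)=cv2.minAreaRect(P[:,:2].astype(np.float32)); return np.round(c,4),np.round(s,4),round(a,1),np.round(np.percentile(P[:,2],[5,50,95]),3)
E
python3 - <<'E'
from h import *
import numpy as np
for n in('top','side'):
    c=cam(n);save(c,n+'0.png');np.savez(n+'0.npz',W=world(c),f=c['frame'])
    print(n,-c['R'].T@c['t'],c['R'][2])
print(read_state())
E
```

```text
top [ 0.45603167 -0.038112    1.27118695] [ 0.04820467 -0.01003498 -0.99878707]
side [ 0.21412726 -1.29543876  0.65154047] [ 0.23191392  0.90004166 -0.36897281]
{'t': 0.1, 'q': array([-1.25039339e+00,  1.31060094e-01,  1.48916022e+00, -2.68030567e-05,
        1.52299011e+00, -8.53950498e-02]), 'dq': array([-1.17071841e-03, -5.48088311e-04, -3.22260080e-03, -1.57289779e-04,
        3.64553236e-05, -2.38427874e-04]), 'joint_torque': array([ 1.84993034e-03, -5.61338174e+01, -4.93097162e+01,  7.70685403e-02,
        2.89735536e-02, -7.73897955e-05]), 'tool_pos': array([ 0.23671166, -0.55080307,  0.22871317]), 'orientation': array([-3.07557664e+00, -6.32740270e-01,  3.39502232e-04]), 'force': array([ 0.03349211,  0.24891606, -0.09186218]), 'wrist_torque': array([ 0.05817719, -0.04099443, -0.01451198]), 'gripper_force': 0.0, 'opening': 0.09275749593500585}
```

View pics/top0.png

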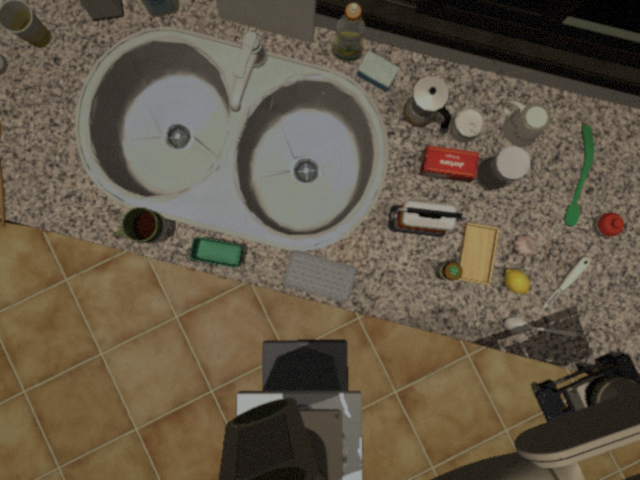

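View pics/side0.png

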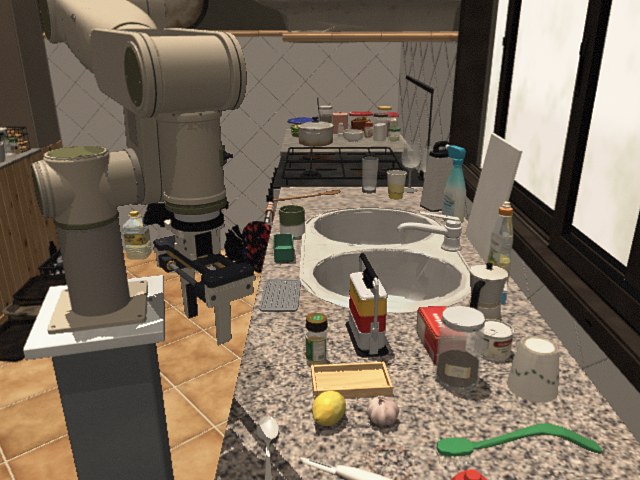

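The top view shows the carrier at about (425,218), the tray at (480,253), one green-labelled jar at (453,270), the green tin at (217,251) and the mat at (320,277). The side view shows a single jar at (317,338), with no brown jar and no mill.

```bash
python3 - <<'E'
from h import *
T=np.load('top0.npz');W=T['W'];f=T['f'];hsv=cv2.cvtColor(f,cv2.COLOR_RGB2HSV)
v,u=np.mgrid[0:480,0:640]
def box(a,b,c,d):return (u>=a)&(u<b)&(v>=c)&(v<d)
Z=W[...,2]
def show(n,m):
    print(n,m.sum(),*rect(W,m))
show('greentin',box(180,255,230,275)&(Z>.035)&(Z<.06)&(hsv[...,0]>50)&(hsv[...,0]<95))
show('carrier upper',box(380,470,195,245)&(Z>.11)&(Z<.14))
show('handlebar',box(380,470,195,245)&(Z>.165)&(Z<.2))
show('grip',box(380,470,195,245)&(Z>.145)&(Z<.163))
show('tray',box(455,500,215,290)&(Z>.014)&(Z<.026))
show('tray2',box(455,500,215,290)&(Z>.002)&(Z<.026)&(hsv[...,1]>90))
show('jar',box(435,470,255,285)&(Z>.09)&(Z<.12))
show('mug',box(115,170,200,250)&(Z>.07)&(Z<.1))
g=(hsv[...,1]<40)&box(280,362,245,305)
show('mat',box(280,362,245,305)&(Z>.003)&(Z<.012))
S=np.load('side0.npz');W=S['W'];Z=W[...,2];hsv=cv2.cvtColor(S['f'],cv2.COLOR_RGB2HSV)
show('s bar',box(340,400,245,360)&(Z>.165)&(Z<.2))
show('s grip',box(340,400,245,360)&(Z>.146)&(Z<.163))
show('s jar',box(300,335,305,365)&(Z>.02)&(Z<.12)&(W[...,1]>-.45))
show('s tray',box(305,400,355,402)&(Z>.014)&(Z<.026))
show('s baseplate',box(340,395,315,360)&(Z>.0)&(Z<.014))
show('s mat',box(260,302,275,315)&(Z>.003)&(Z<.012))
show('s yellow',box(340,390,265,330)&(Z>.08)&(Z<.125))
c=np.hstack([cv2.resize(T['f'][190:300,370:510],None,fx=4,fy=4),cv2.resize(T['f'][230:310,270:370],(240,440))])
cv2.imwrite('pics/a.png',c[...,::-1])
E
```

```text
greentin 179 [0.5088 0.2069] [0.1243 0.0597] 79.2 [0.037 0.046 0.05 ]
carrier upper 962 [ 0.5904 -0.309 ] [0.1562 0.0603] 83.1 [0.119 0.137 0.14 ]
handlebar 332 [ 0.5906 -0.3094] [0.1536 0.0127] 83.4 [0.175 0.182 0.186]
grip 49 [ 0.5965 -0.3096] [0.1552 0.0255] 80.2 [0.146 0.157 0.161]
tray 453 [ 0.5045 -0.4602] [0.0847 0.1499] 79.7 [0.015 0.02  0.024]
tray2 1925 [ 0.5036 -0.4607] [0.0948 0.1498] 79.4 [0.004 0.009 0.022]
jar 296 [ 0.4598 -0.3713] [0.0407 0.0435] 0.4 [0.095 0.107 0.111]
mug 399 [0.5758 0.3852] [0.0992 0.0846] 76.7 [0.072 0.084 0.092]
mat 2686 [ 0.4508 -0.0573] [0.2097 0.1522] 89.9 [0.003 0.006 0.01 ]
s bar 198 [ 0.5888 -0.3138] [0.1538 0.0115] 82.7 [0.171 0.18  0.183]
s grip 137 [ 0.5876 -0.3134] [0.1594 0.0107] 84.4 [0.147 0.156 0.16 ]
s jar 952 [ 0.4584 -0.3838] [0.045  0.0672] 0.8 [0.025 0.073 0.106]
s tray 837 [ 0.5029 -0.4451] [0.121  0.1579] 79.2 [0.015 0.019 0.022]
s baseplate 828 [ 0.599  -0.3057] [0.1938 0.13  ] 72.7 [0.    0.002 0.009]
s mat 883 [ 0.4503 -0.0531] [0.2213 0.1025] 74.9 [0.003 0.005 0.007]
s yellow 702 [ 0.5675 -0.3263] [0.0524 0.1323] 22.1 [0.082 0.103 0.122]
```

View pics/a.png

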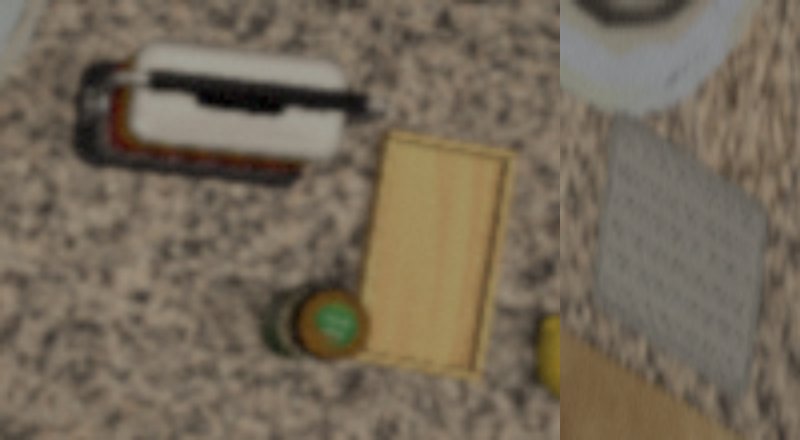

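Call:
{"method": "move_arm", "body": {
  "plan": [
    [0, 0, 0, 1, -0.28, 0, 93],
    [0, 0, 0, 1, -0.28, 0, 93],
    [0, 0, 0, 1, -0.28, 0, 93],
    [0, 0, 0, 1, -0.28, 0, 93],
    [0, 0, 0, 1, -0.28, 0, 93],
    [0, 0, 0, 1, -0.28, 0, 93],
    [0, 0, 0, 1, -0.28, 0, 93],
    [0, 0, 0, 1, -0.28, 0, 93],
    [0, 0, 0, 1, -0.28, 0, 93],
    [0, 0, 0, 1, -0.28, 0, 93]
  ],
  "force": 20
}}

```text
t: 1.1
tool_pos: [0.4395, -0.3873, 0.2291]
orientation: [-3.076, -0.633, 0.001]
force: [0.6, 0.2, -0.3]
opening: 0.0931
gripper_force: 0.0
```

Call:
{"method": "move_arm", "body": {
  "plan": [
    [0, 0, 0, 1, -0.28, 0, 93],
    [0, 0, -1, 0, 0, 0, 93],
    [0, 0, -1, 0, 0, 0, 93],
    [0, 0, -1, 0, 0, 0, 93],
    [0, 0, -1, 0, 0, 0, 93],
    [0, 0, -1, 0, 0, 0, 93],
    [0, 0, -1, 0, 0, 0, 93],
    [0, 0, -1, 0, 0, 0, 93],
    [0, 0, -1, 0, 0, 0, 93],
    [0, 0, -1, 0, 0, 0, 93]
  ]
}}

```text
t: 2.1
tool_pos: [0.4589, -0.3717, 0.229]
orientation: [-2.449, -1.966, 0.0]
force: [0.0, -0.4, -0.1]
opening: 0.0933
gripper_force: 0.0
```

```bash
cat > go.py <<'E'
# usage: go.py x y z yaw_deg : rest of way in tool axes at present orientation (units), turn in units
from h import *; import sys
s=read_state(); M=R.from_rotvec(s['orientation']); p=s['tool_pos']
y=np.degrees(np.arctan2(*M.as_matrix()[[1,0],0]))
print('t',round(s['t'],1),'p',np.round(p,4),'yaw',round(y,2),'down',np.round(M.as_matrix()[:,2],4),'op',round(s['opening'],4),'gf',round(s['gripper_force'],1),'F',np.round(s['force'],1))
a=list(map(float,sys.argv[1:]))
for i in range(0,len(a)-3,4):
    T=np.array(a[i:i+3]); yw=np.radians(a[i+3]); D=np.array([[np.cos(yw),np.sin(yw),0],[np.sin(yw),-np.cos(yw),0],[0,0,-1]])
    print('shift now-axes',np.round(M.inv().apply(T-p)/.025,2),'after-turn axes',np.round(D.T@(T-p)/.025,2),'turn',np.round((M.inv()*R.from_matrix(D)).as_rotvec()/np.radians(6),2))
    p=T;M=R.from_matrix(D)
E
python3 go.py .459 -.372 .075 83.4  .459 -.372 .125 83.4 .504 -.4605 .125 83.4 .504 -.4605 .082 83.4
python3 - <<'E'
from h import *
c=cam('top');print('mat',ray(c,320.4,276,.005),[ray(c,*p,.005)[:2].round(4) for p in((295,251),(356,267),(345,302),(285.4,284.5))])
E
```

```text
t 2.1 p [ 0.4589 -0.3717  0.229 ] yaw 77.5 down [-8.e-04  7.e-04 -1.e+00] op 0.0933 gf 0.0 F [ 0.  -0.4 -0.1]
shift now-axes [-0.01  0.01  6.16] after-turn axes [-0.01  0.    6.16] turn [-0.01 -0.01 -0.98]
shift now-axes [ 0.  0. -2.] after-turn axes [ 0.  0. -2.] turn [0. 0. 0.]
shift now-axes [-3.31  2.19  0.  ] after-turn axes [-3.31  2.19  0.  ] turn [0. 0. 0.]
shift now-axes [0.   0.   1.72] after-turn axes [0.   0.   1.72] turn [0. 0. 0.]
mat [ 0.44666316 -0.05692766  0.005     ] [array([0.5114, 0.0086]), array([ 0.4696, -0.149 ]), array([ 0.3797, -0.1201]), array([0.4251, 0.0333])]
```

Call:
{"method": "move_arm", "body": {
  "plan": [
    [0, 0, -0.98, 0, 0, 1, 93],
    [0, 0, 0, 0, 0, 1, 93],
    [0, 0, 0, 0, 0, 1, 93],
    [0, 0, 0, 0, 0, 1, 93],
    [0, 0, 0, 0, 0, 1, 93],
    [0, 0, 0, 0, 0, 0.8, 93],
    [0, 0, 0, 0, 0, 0.36, 60],
    [0, 0, 0, 0, 0, 0, 30],
    [0, 0, 0, 0, 0, 0, 30],
    [0, 0, 0, 0, 0, 0, 30]
  ],
  "force": 25
}}

```text
t: 3.15
tool_pos: [0.46, -0.3727, 0.0773]
orientation: [2.349, 2.082, 0.0]
force: [-0.1, -0.3, -0.1]
opening: 0.0657
gripper_force: 0.0
```

Call:
{"method": "move_arm", "body": {
  "plan": [
    [0, 0, 0, 0, 0, 0, 30],
    [0, 0, 0, 0, 0, 0, 30],
    [0, 0, 0, 0, 0, 0, 30],
    [0, 0, 0, 0, 0, -0.5, 30],
    [0, 0, 0, 0, 0, -0.7, 30],
    [0, 0, 0, 0, 0, -0.8, 30],
    [0, 0, 0, -0.4, 0.26, 0, 30],
    [0, 0, 0, -0.6, 0.4, 0, 30],
    [0, 0, 0, -0.6, 0.4, 0, 30],
    [0, 0, 0, -0.6, 0.4, 0, 30]
  ]
}}

```text
t: 4.15
tool_pos: [0.4892, -0.4316, 0.1266]
orientation: [2.35, 2.084, 0.0]
force: [0.7, -0.5, -1.4]
opening: 0.044
gripper_force: 25.0
```

```bash
python3 go.py .504 -.4605 .125 83.4 .504 -.4605 .082 83.4
```

```text
t 4.2 p [ 0.4892 -0.4316  0.1266] yaw 83.14 down [ 3.e-04 -3.e-04 -1.e+00] op 0.044 gf 25.0 F [ 0.7 -0.5 -1.4]
shift now-axes [-1.08  0.73  0.07] after-turn axes [-1.08  0.72  0.06] turn [ 0.    0.   -0.04]
shift now-axes [0.   0.   1.72] after-turn axes [0.   0.   1.72] turn [0. 0. 0.]
```

Call:
{"method": "move_arm", "body": {
  "plan": [
    [0, 0, 0, -0.6, 0.4, 0, 30],
    [0, 0, 0, -0.48, 0.33, 0, 30],
    [0, 0, 0, 0, 0, 0, 30],
    [0, 0, 0, 0, 0, 0.6, 30],
    [0, 0, 0, 0, 0, 0.6, 30],
    [0, 0, 0, 0, 0, 0.4, 30],
    [0, 0, 0, 0, 0, 0.15, 30],
    [0, 0, 0, 0, 0, 0, 30],
    [0, 0, 0, 0, 0, 0, 60],
    [0, 0, 0, 0, 0, 0, 80]
  ]
}}

```text
t: 5.15
tool_pos: [0.5035, -0.4595, 0.0813]
orientation: [-2.35, -2.084, -0.0]
force: [0.3, 0.4, -0.8]
opening: 0.0554
gripper_force: 0.0
```

Call:
{"method": "move_arm", "body": {
  "plan": [
    [0, 0, 0, 0, 0, 0, 80],
    [0, 0, 0, 0, 0, 0, 80],
    [0, 0, 0, 0, 0, 0, 80],
    [0, 0, 0, 0, 0, -1, 80],
    [0, 0, 0, 0, 0, -1, 80],
    [0, 0, 0, 0, 0, -1, 80],
    [0, 0, 0, 0, 0, -1, 80],
    [0, 0, 0, 0, 0, -1, 70],
    [0, 0, 0, 0, 0, -1, 50],
    [0, 0, 0, 0, 0, 0, 40]
  ]
}}

```text
t: 6.15
tool_pos: [0.5052, -0.4615, 0.2372]
orientation: [2.345, 2.079, 0.0]
force: [-0.1, -0.2, -0.2]
opening: 0.0605
gripper_force: 0.0
```

```bash
python3 - <<'E'
from h import *
c=cam('side');save(c,'s1.png')
E
python3 go.py .585 -.356 .235 83.4 .585 -.356 .178 83.4
```

```text
t 6.2 p [ 0.5047 -0.4609  0.2345] yaw 83.13 down [ 0.0033 -0.0034 -1.    ] op 0.0567 gf 0.0 F [-0.7 -0.5  0.2]
shift now-axes [ 4.55  2.69 -0.02] after-turn axes [ 4.54  2.71 -0.02] turn [ 0.04  0.03 -0.04]
shift now-axes [0.   0.   2.28] after-turn axes [0.   0.   2.28] turn [0. 0. 0.]
```

View pics/s1.png

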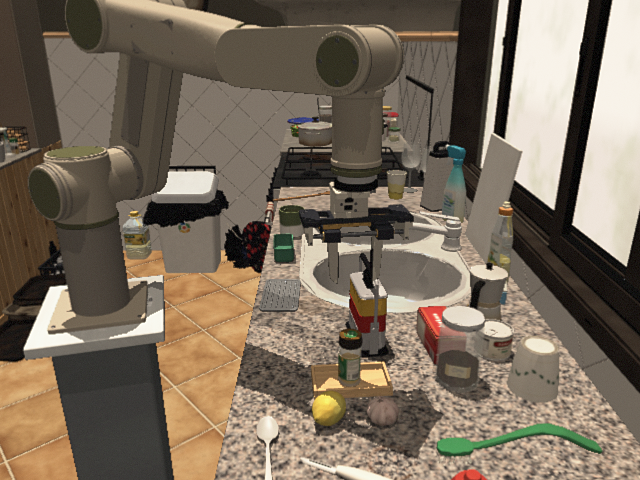

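The jar stands upright in the tray at about (349,355). Next I pinch the handle bar.

Call:
{"method": "move_arm", "body": {
  "plan": [
    [0.04, 0.03, -0.04, 0.5, 0.3, 0, 50],
    [0, 0, 0, 0.8, 0.48, 0, 50],
    [0, 0, 0, 0.8, 0.48, 0, 50],
    [0, 0, 0, 0.8, 0.48, 0, 50],
    [0, 0, 0, 0.8, 0.48, 0, 50],
    [0, 0, 0, 0.8, 0.48, 0, 50],
    [0, 0, 0, 0, 0, 0.8, 50],
    [0, 0, 0, 0, 0, 0.8, 50],
    [0, 0, 0, 0, 0, 0.4, 50],
    [0, 0, 0, 0, 0, 0.25, 50]
  ]
}}

```text
t: 7.2
tool_pos: [0.5827, -0.3543, 0.1727]
orientation: [-2.338, -2.083, 0.002]
force: [-0.0, 0.4, 0.8]
opening: 0.0501
gripper_force: 0.0
```

Call:
{"method": "move_arm", "body": {
  "plan": [
    [0, 0, 0, 0, 0, 0, 30],
    [0, 0, 0, 0, 0, 0, 20],
    [0, 0, 0, 0, 0, 0, 6],
    [0, 0, 0, 0, 0, 0, 6],
    [0, 0, 0, 0, 0, 0, 6],
    [0, 0, 0, 0, 0, 0, 6],
    [0, 0, 0, 0, 0, 0, 6],
    [0, 0, 0, 0, 0, 0, 6],
    [0, 0, 0, 0, 0, 0, 6],
    [0, 0, 0, 0, 0, 0, 6]
  ],
  "force": 12
}}

```text
t: 8.2
tool_pos: [0.5838, -0.3561, 0.1763]
orientation: [-2.343, -2.086, 0.001]
force: [-0.0, -0.4, 4.6]
opening: 0.0116
gripper_force: 12.0
```

```bash
python3 go.py .585 -.356 .178 83.4
python3 -c "
import numpy as np
a=np.linspace(0,1.5,16);d=np.diff(np.c_[-110*np.sin(a),-110*np.cos(a)],axis=0)/25
print(np.c_[d[:,0],-(-d[:,1])].round(2))"
```

```text
t 8.2 p [ 0.5838 -0.3561  0.1763] yaw 83.37 down [-0.0031  0.0029 -1.    ] op 0.0116 gf 12.0 F [-0.  -0.4  4.6]
shift now-axes [ 0.01  0.05 -0.07] after-turn axes [ 0.01  0.05 -0.07] turn [-0.03 -0.02 -0.01]
[[-0.44  0.02]
 [-0.43  0.07]
 [-0.43  0.11]
 [-0.41  0.15]
 [-0.4   0.19]
 [-0.37  0.23]
 [-0.35  0.27]
 [-0.32  0.3 ]
 [-0.29  0.33]
 [-0.26  0.36]
 [-0.22  0.38]
 [-0.18  0.4 ]
 [-0.14  0.42]
 [-0.1   0.43]
 [-0.05  0.44]]
```

Call:
{"method": "move_arm", "body": {
  "plan": [
    [0, 0, 0, 0, -0.44, 0.02, 6],
    [0, 0, 0, 0, -0.43, 0.07, 6],
    [0, 0, 0, 0, -0.43, 0.11, 6],
    [0, 0, 0, 0, -0.41, 0.15, 6],
    [0, 0, 0, 0, -0.4, 0.19, 6],
    [0, 0, 0, 0, -0.37, 0.23, 6],
    [0, 0, 0, 0, -0.35, 0.27, 6],
    [0, 0, 0, 0, -0.32, 0.3, 6],
    [0, 0, 0, 0, -0.29, 0.33, 6],
    [0, 0, 0, 0, -0.26, 0.36, 6]
  ]
}}

```text
t: 9.2
tool_pos: [0.4912, -0.3446, 0.1246]
orientation: [-2.342, -2.086, -0.0]
force: [4.1, 0.5, -0.6]
opening: 0.0116
gripper_force: 12.0
```

Call:
{"method": "move_arm", "body": {
  "plan": [
    [0, 0, 0, 0, -0.22, 0.38, 6],
    [0, 0, 0, 0, -0.18, 0.4, 6],
    [0, 0, 0, 0, -0.14, 0.42, 6],
    [0, 0, 0, 0, -0.1, 0.43, 6],
    [0, 0, 0, 0, -0.05, 0.44, 6],
    [0, 0, 0, 0, 0, 0.1, 6],
    [0, 0, 0, 0, 0, 0, 6],
    [0, 0, 0, 0, 0, 0, 6],
    [0, 0, 0, 0, 0, 0, 6],
    [0, 0, 0, 0, 0, 0, 6]
  ]
}}

```text
t: 10.2
tool_pos: [0.4754, -0.3436, 0.0726]
orientation: [-2.345, -2.088, -0.0]
force: [4.0, 2.3, 8.8]
opening: 0.0113
gripper_force: 12.0
```

```bash
python3 go.py .475 -.343 .076 83.4
```

```text
t 10.2 p [ 0.4754 -0.3436  0.0726] yaw 83.38 down [-0.001   0.0015 -1.    ] op 0.0113 gf 12.0 F [4.  2.3 8.8]
shift now-axes [ 0.02 -0.02 -0.14] after-turn axes [ 0.02 -0.02 -0.14] turn [-0.01 -0.01 -0.  ]
```

Call:
{"method": "move_arm", "body": {
  "plan": [
    [0, 0, 0, 0, 0, 0, 30],
    [0, 0, 0, 0, 0, 0, 40],
    [0, 0, 0, 0, 0, 0, 40],
    [0, 0, 0, 0, 0, -0.5, 40],
    [0, 0, 0, 0, 0, -1, 40],
    [0, 0, 0, 0, 0, -1, 40],
    [0, 0, 0, 0, 0, -1, 60],
    [0, 0, 0, 0, 0, -1, 93],
    [0, 0, 0, 0, 0, -1, 93],
    [0, 0, 0, 0, 0, -1, 93]
  ],
  "force": 25
}}

```text
t: 11.2
tool_pos: [0.4745, -0.3433, 0.2355]
orientation: [-2.343, -2.086, 0.001]
force: [0.6, -0.6, -0.8]
opening: 0.0672
gripper_force: 0.0
```

```bash
python3 - <<'E'
from h import *
c=cam('top');W=world(c);Z=W[...,2];v,u=np.mgrid[0:480,0:640];save(c,'t2.png')
b=(u>380)&(u<470)&(v>195)&(v<300);hsv=cv2.cvtColor(c['frame'],cv2.COLOR_RGB2HSV)
m=b&(Z>.125)&(Z<.142)&(W[...,0]>.53);print('lid',m.sum(),*rect(W,m))
m=b&(Z>.148)&(Z<.165)&(W[...,0]>.57)&(W[...,0]<.62);print('grip',m.sum(),*rect(W,m))
m=b&(Z>.06)&(Z<.085)&(W[...,0]<.53);print('bar',m.sum(),*rect(W,m))
c=cam('side');W=world(c);Z=W[...,2];b=(u>340)&(u<395)&(v>245)&(v<360)
m=b&(Z>.148)&(Z<.165)&(W[...,0]>.57);print('sgrip',m.sum(),*rect(W,m))
save(c,'s2.png')
E
python3 go.py .590 -.3115 .235 83.4 .590 -.3115 .111 83.4
```

```text
lid 1186 [ 0.5904 -0.31  ] [0.1237 0.0604] 83.2 [0.133 0.137 0.141]
grip 119 [ 0.5901 -0.3097] [0.0492 0.0122] 83.9 [0.156 0.16  0.163]
bar 371 [ 0.5002 -0.3013] [0.0591 0.1608] 0.1 [0.073 0.078 0.083]
sgrip 94 [ 0.5893 -0.3122] [0.0514 0.0121] 82.3 [0.149 0.158 0.16 ]
t 11.3 p [ 0.4763 -0.3448  0.2392] yaw 83.37 down [ 0.0018 -0.0014 -1.    ] op 0.0753 gf 0.0 F [ 1.2 -0.3  0. ]
shift now-axes [1.85 4.36 0.17] after-turn axes [1.85 4.37 0.17] turn [ 0.02  0.01 -0.01]
shift now-axes [0.   0.   4.96] after-turn axes [0.   0.   4.96] turn [0. 0. 0.]
```

View pics/s2.png

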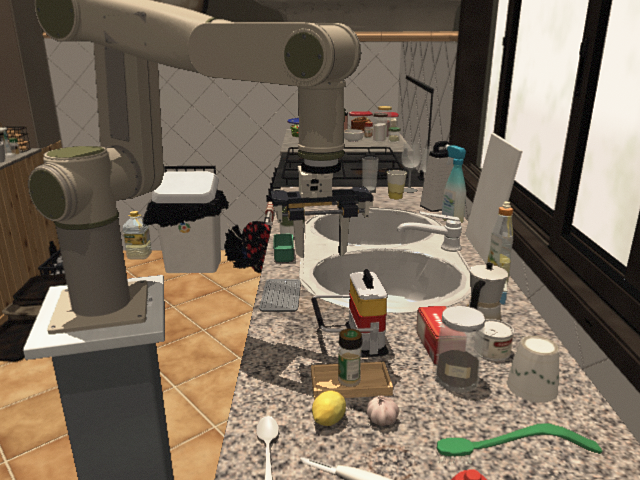

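The handle is folded level, around (335,315), and the carrier centre is confirmed at (.590,-.311). I'll lift the yellow tin together with the lid.

Call:
{"method": "move_arm", "body": {
  "plan": [
    [0.02, 0.01, -0.01, 0.3, 0.6, 0, 93],
    [0, 0, 0, 0.4, 0.94, 0, 93],
    [0, 0, 0, 0.4, 0.94, 0, 93],
    [0, 0, 0, 0.4, 0.94, 0, 93],
    [0, 0, 0, 0.37, 0.94, 0, 93],
    [0, 0, 0, 0, 0, 0, 93],
    [0, 0, 0, 0, 0, 0.7, 93],
    [0, 0, 0, 0, 0, 0.9, 93],
    [0, 0, 0, 0, 0, 0.9, 93],
    [0, 0, 0, 0, 0, 0, 93]
  ]
}}

```text
t: 12.3
tool_pos: [0.585, -0.308, 0.1659]
orientation: [-2.334, -2.08, 0.006]
force: [-0.6, 0.8, -1.2]
opening: 0.093
gripper_force: 0.0
```

```bash
python3 go.py  .590 -.311 .111 83.3 .590 -.311 .211 83.3 .388 -.288 .211 83.3 .388 -.288 .028 83.3
```

```text
t 12.3 p [ 0.585  -0.308   0.1659] yaw 83.41 down [-0.0125  0.0088 -0.9999] op 0.093 gf 0.0 F [-0.6  0.8 -1.2]
shift now-axes [-0.11  0.24  2.19] after-turn axes [-0.1   0.21  2.2 ] turn [-0.13 -0.07  0.02]
shift now-axes [ 0.  0. -4.] after-turn axes [ 0.  0. -4.] turn [0. 0. 0.]
shift now-axes [-0.03 -8.13  0.  ] after-turn axes [-0.03 -8.13  0.  ] turn [0. 0. 0.]
shift now-axes [0.   0.   7.32] after-turn axes [0.   0.   7.32] turn [0. 0. 0.]
```

Call:
{"method": "move_arm", "body": {
  "plan": [
    [0, 0, 0, 0, 0, 0.7, 93],
    [0, 0, 0, 0, 0, 0.7, 93],
    [0, 0, 0, 0, 0, 0.5, 93],
    [0, 0, 0, 0, 0, 0.27, 93],
    [0, 0, 0, 0, 0, 0, 93],
    [0, 0, 0, 0, 0, 0, 93],
    [0, 0, 0, 0, 0, 0, 93],
    [0, 0, 0, 0, 0, 0, 93],
    [0, 0, 0, 0, 0, 0, 93],
    [0, 0, 0, 0, 0, 0, 93]
  ]
}}

```text
t: 13.3
tool_pos: [0.5879, -0.3089, 0.1168]
orientation: [-2.34, -2.086, 0.001]
force: [0.7, 0.9, 0.4]
opening: 0.0933
gripper_force: 0.0
```

```bash
python3 go.py  .590 -.311 .111 83.3
```

```text
t 13.3 p [ 0.5879 -0.3089  0.1168] yaw 83.43 down [-0.0053  0.0046 -1.    ] op 0.0933 gf 0.0 F [0.7 0.9 0.4]
shift now-axes [-0.07  0.09  0.23] after-turn axes [-0.07  0.09  0.23] turn [-0.05 -0.04  0.02]
```

Call:
{"method": "move_arm", "body": {
  "plan": [
    [-0.04, -0.03, 0.02, -0.07, 0.09, 0.2, 93],
    [0, 0, 0, 0, 0, 0, 80],
    [0, 0, 0, 0, 0, 0, 70],
    [0, 0, 0, 0, 0, 0, 50],
    [0, 0, 0, 0, 0, 0, 50],
    [0, 0, 0, 0, 0, 0, 50],
    [0, 0, 0, 0, 0, 0, 50],
    [0, 0, 0, 0, 0, 0, 50],
    [0, 0, 0, 0, 0, 0, 50],
    [0, 0, 0, 0, 0, 0, 50]
  ]
}}

```text
t: 14.3
tool_pos: [0.5898, -0.3108, 0.1115]
orientation: [-2.346, -2.087, 0.001]
force: [0.6, 0.7, 0.4]
opening: 0.0602
gripper_force: 25.0
```

```bash
python3 go.py  .590 -.311 .111 83.3
```

```text
t 14.3 p [ 0.5898 -0.3108  0.1115] yaw 83.31 down [-0.0018  0.0012 -1.    ] op 0.0602 gf 25.0 F [0.6 0.7 0.4]
shift now-axes [-0.01  0.01  0.02] after-turn axes [-0.01  0.01  0.02] turn [-0.02 -0.01  0.  ]
```

Call:
{"method": "move_arm", "body": {
  "plan": [
    [0, 0, 0, 0, 0, -0.2, 50],
    [0, 0, 0, 0, 0, -0.4, 50],
    [0, 0, 0, 0, 0, -0.7, 50],
    [0, 0, 0, 0, 0, -0.9, 50],
    [0, 0, 0, 0, 0, -0.9, 50],
    [0, 0, 0, 0, 0, -0.7, 50],
    [0, 0, 0, 0, 0, -0.2, 50],
    [0, 0, 0, 0, -0.3, 0, 50],
    [0, 0, 0, 0, -0.6, 0, 50],
    [0, 0, 0, 0, -0.8, 0, 50]
  ]
}}

```text
t: 15.3
tool_pos: [0.5465, -0.3053, 0.2099]
orientation: [-2.343, -2.086, 0.002]
force: [-0.5, 0.4, -2.3]
opening: 0.0598
gripper_force: 25.0
```

Call:
{"method": "move_arm", "body": {
  "plan": [
    [0, 0, 0, 0, -0.9, 0, 50],
    [0, 0, 0, 0, -0.9, 0, 50],
    [0, 0, 0, 0, -0.9, 0, 50],
    [0, 0, 0, 0, -0.9, 0, 50],
    [0, 0, 0, 0, -0.9, 0, 50],
    [0, 0, 0, 0, -0.9, 0, 50],
    [0, 0, 0, 0, -0.7, 0, 50],
    [0, 0, 0, 0, -0.4, 0, 50],
    [0, 0, 0, 0, 0, 0, 50],
    [0, 0, 0, 0, 0, 0, 50]
  ]
}}

```text
t: 16.3
tool_pos: [0.3865, -0.287, 0.2116]
orientation: [-2.346, -2.086, 0.001]
force: [-0.3, -0.4, -2.3]
opening: 0.0599
gripper_force: 25.0
```

```bash
python3 go.py  .388 -.288 .028 83.3
python3 - <<'E'
from h import *
c=cam('side');save(c,'s3.png')
E
```

```text
t 16.3 p [ 0.3865 -0.287   0.2116] yaw 83.29 down [-0.0017  0.0014 -1.    ] op 0.0599 gf 25.0 F [-0.3 -0.4 -2.3]
shift now-axes [-0.04  0.08  7.35] after-turn axes [-0.03  0.07  7.35] turn [-0.02 -0.01 -0.  ]
```

View pics/s3.png

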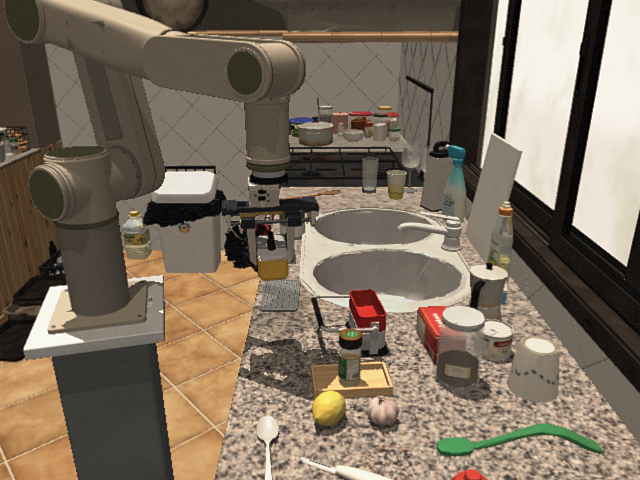

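The yellow tin and lid are held level at (273,260), and the red tin is still in the carrier at (367,312). Setting the pair down now.

Call:
{"method": "move_arm", "body": {
  "plan": [
    [0, 0, 0, 0, 0, 0.5, 50],
    [0, 0, 0, 0, 0, 0.9, 50],
    [0, 0, 0, 0, 0, 0.9, 50],
    [0, 0, 0, 0, 0, 0.9, 50],
    [0, 0, 0, 0, 0, 0.9, 50],
    [0, 0, 0, 0, 0, 0.9, 50],
    [0, 0, 0, 0, 0, 0.9, 50],
    [0, 0, 0, 0, 0, 0.8, 50],
    [0, 0, 0, 0, 0, 0.4, 50],
    [0, 0, 0, 0, 0, 0.15, 50]
  ]
}}

```text
t: 17.35
tool_pos: [0.3853, -0.2858, 0.0287]
orientation: [-2.343, -2.085, 0.001]
force: [-0.0, 0.0, -2.3]
opening: 0.0597
gripper_force: 25.0
```

Call:
{"method": "move_arm", "body": {
  "plan": [
    [0, 0, 0, 0, 0, 0.1, 50],
    [0, 0, 0, 0, 0, 0, 50],
    [0, 0, 0, 0, 0, 0, 70],
    [0, 0, 0, 0, 0, 0, 85],
    [0, 0, 0, 0, 0, 0, 85],
    [0, 0, 0, 0, 0, 0, 85],
    [0, 0, 0, 0, 0, 0, 85],
    [0, 0, 0, 0, 0, -0.5, 85],
    [0, 0, 0, 0, 0, -1, 85],
    [0, 0, 0, 0, 0, -1, 90]
  ]
}}

```text
t: 18.35
tool_pos: [0.3858, -0.2866, 0.0917]
orientation: [-2.345, -2.086, 0.001]
force: [0.0, -0.3, -0.2]
opening: 0.0884
gripper_force: 0.0
```

Call:
{"method": "move_arm", "body": {
  "plan": [
    [0, 0, 0, 0, 0, -1, 93],
    [0, 0, 0, 0, 0, -1, 93],
    [0, 0, 0, 0, 0, -1, 93],
    [0, 0, 0, 0, 0, -0.7, 93],
    [0, 0, 0, 0, 0.9, 0, 93],
    [0, 0, 0, 0, 0.9, 0, 93],
    [0, 0, 0, 0, 0.9, 0, 93],
    [0, 0, 0, 0, 0.9, 0, 93],
    [0, 0, 0, 0, 0.9, 0, 93],
    [0, 0, 0, 0, 0.9, 0, 93]
  ]
}}

```text
t: 19.35
tool_pos: [0.5213, -0.3028, 0.1838]
orientation: [-2.346, -2.087, 0.001]
force: [0.5, 0.2, 0.4]
opening: 0.0928
gripper_force: 0.0
```

```bash
python3 go.py  .590 -.311 .071 83.3
```

```text
t 19.4 p [ 0.5213 -0.3028  0.1838] yaw 83.31 down [-1.5e-03  9.0e-04 -1.0e+00] op 0.0928 gf 0.0 F [0.5 0.2 0.4]
shift now-axes [-0.01  2.78  4.51] after-turn axes [-0.    2.77  4.51] turn [-0.02 -0.01  0.  ]
```

Call:
{"method": "move_arm", "body": {
  "plan": [
    [0, 0, 0, 0, 0.9, 0, 93],
    [0, 0, 0, 0, 0.9, 0, 93],
    [0, 0, 0, 0, 0.7, 0, 93],
    [0, 0, 0, 0, 0.28, 0.4, 93],
    [0, 0, 0, 0, 0, 0.9, 93],
    [0, 0, 0, 0, 0, 0.9, 93],
    [0, 0, 0, 0, 0, 0.9, 93],
    [0, 0, 0, 0, 0, 0.7, 93],
    [0, 0, 0, 0, 0, 0.4, 93],
    [0, 0, 0, 0, 0, 0.3, 93]
  ]
}}

```text
t: 20.35
tool_pos: [0.5888, -0.3106, 0.0694]
orientation: [-2.345, -2.086, 0.001]
force: [-0.4, 0.0, 0.6]
opening: 0.0931
gripper_force: 0.0
```

Call:
{"method": "move_arm", "body": {
  "plan": [
    [0, 0, 0, 0, 0, 0, 93],
    [0, 0, 0, 0, 0, 0, 80],
    [0, 0, 0, 0, 0, 0, 70],
    [0, 0, 0, 0, 0, 0, 50],
    [0, 0, 0, 0, 0, 0, 50],
    [0, 0, 0, 0, 0, 0, 50],
    [0, 0, 0, 0, 0, 0, 50],
    [0, 0, 0, 0, 0, 0, 50],
    [0, 0, 0, 0, 0, 0, 50],
    [0, 0, 0, 0, 0, 0, 50]
  ]
}}

```text
t: 21.35
tool_pos: [0.5894, -0.3108, 0.0706]
orientation: [-2.346, -2.087, 0.001]
force: [-0.9, 1.4, 3.5]
opening: 0.0601
gripper_force: 25.0
```

```bash
python3 go.py  .590 -.311 .155 83.3 .446 -.057 .155 75.2 .446 -.057 .033 75.2
```

```text
t 21.4 p [ 0.5894 -0.3108  0.0706] yaw 83.31 down [-0.0013  0.001  -1.    ] op 0.0601 gf 25.0 F [-0.9  1.4  3.5]
shift now-axes [-0.    0.02 -3.37] after-turn axes [-0.    0.02 -3.37] turn [-0.01 -0.01  0.  ]
shift now-axes [ 9.42 -6.91  0.  ] after-turn axes [ 8.35 -8.16  0.  ] turn [0.   0.   1.35]
shift now-axes [0.   0.   4.88] after-turn axes [0.   0.   4.88] turn [0. 0. 0.]
```

Call:
{"method": "move_arm", "body": {
  "plan": [
    [0, 0, 0, 0, 0, -0.2, 50],
    [0, 0, 0, 0, 0, -0.4, 50],
    [0, 0, 0, 0, 0, -0.7, 50],
    [0, 0, 0, 0, 0, -0.8, 50],
    [0, 0, 0, 0, 0, -0.8, 50],
    [0, 0, 0, 0, 0, -0.5, 50],
    [0, 0, 0, 0.5, -0.36, 0, 50],
    [0, 0, 0, 0.92, -0.68, 0, 50],
    [0, 0, 0, 0.9, -0.66, 0, 50],
    [0, 0, 0, 0.9, -0.66, 0, 50]
  ]
}}

```text
t: 22.35
tool_pos: [0.5396, -0.2232, 0.156]
orientation: [-2.346, -2.086, 0.001]
force: [0.2, -0.0, -1.3]
opening: 0.0598
gripper_force: 25.0
```

Call:
{"method": "move_arm", "body": {
  "plan": [
    [0, 0, 0, 0.9, -0.66, 0, 50],
    [0, 0, 0, 0.9, -0.66, 0, 50],
    [0, 0, 0, 0.9, -0.66, 0, 50],
    [0, 0, 0, 0.9, -0.66, 0, 50],
    [0, 0, 0, 0.9, -0.66, 0, 50],
    [0, 0, 0, 0.9, -0.66, 0, 50],
    [0, 0, 0, 0.8, -0.59, 0, 50],
    [0, 0, 0.7, 0, 0, 0, 50],
    [0, 0, 0.65, 0, 0, 0, 50],
    [0, 0, 0, 0, 0, 0, 50]
  ]
}}

```text
t: 23.35
tool_pos: [0.4453, -0.0566, 0.1566]
orientation: [-2.488, -1.915, 0.0]
force: [0.3, -0.2, -1.9]
opening: 0.0598
gripper_force: 25.0
```

```bash
python3 go.py  .446 -.057 .0325 75.2
python3 - <<'E'
from h import *
c=cam('side');save(c,'s4.png')
E
```

```text
t 23.4 p [ 0.4453 -0.0566  0.1566] yaw 75.17 down [-9.e-04  1.e-03 -1.e+00] op 0.0598 gf 25.0 F [ 0.3 -0.2 -1.9]
shift now-axes [-0.01  0.04  4.96] after-turn axes [-0.01  0.03  4.96] turn [-0.01 -0.01 -0.  ]
```

View pics/s4.png

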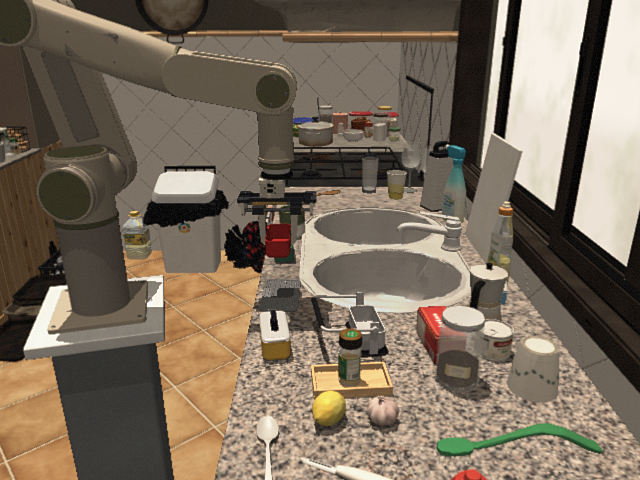

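The red tin is held over the mat at (279,240). Yellow and lid stand at (275,335), and the bottom tin is empty at (365,328).

Call:
{"method": "move_arm", "body": {
  "plan": [
    [0, 0, 0, 0, 0, 0.5, 50],
    [0, 0, 0, 0, 0, 0.9, 50],
    [0, 0, 0, 0, 0, 0.9, 50],
    [0, 0, 0, 0, 0, 0.9, 50],
    [0, 0, 0, 0, 0, 0.8, 50],
    [0, 0, 0, 0, 0, 0.5, 50],
    [0, 0, 0, 0, 0, 0.3, 50],
    [0, 0, 0, 0, 0, 0.15, 50],
    [0, 0, 0, 0, 0, 0.1, 50],
    [0, 0, 0, 0, 0, 0, 50]
  ]
}}

```text
t: 24.4
tool_pos: [0.4449, -0.0566, 0.0314]
orientation: [-2.486, -1.916, 0.003]
force: [-12.9, 2.7, 18.2]
opening: 0.06
gripper_force: 25.0
```

Call:
{"method": "move_arm", "body": {
  "plan": [
    [0, 0, 0, 0, 0, 0, 70],
    [0, 0, 0, 0, 0, 0, 85],
    [0, 0, 0, 0, 0, 0, 90],
    [0, 0, 0, 0, 0, 0, 90],
    [0, 0, 0, 0, 0, -0.5, 90],
    [0, 0, 0, 0, 0, -0.8, 90],
    [0, 0, 0, 0, 0, -1, 90],
    [0, 0, 0, 0, 0, -1, 93],
    [0, 0, 0, 0, 0, -1, 93],
    [0, 0, 0, 0, 0, -1, 93]
  ]
}}

```text
t: 25.4
tool_pos: [0.4452, -0.0568, 0.1641]
orientation: [-2.488, -1.916, 0.0]
force: [0.7, -0.5, 0.2]
opening: 0.0928
gripper_force: 0.0
```

```bash
cat > look.py <<'E'
from h import *
import sys
c=cam('top');W=world(c);Z=W[...,2];v,u=np.mgrid[0:480,0:640];save(c,sys.argv[1]);hsv=cv2.cvtColor(c['frame'],cv2.COLOR_RGB2HSV);H,S=hsv[...,0],hsv[...,1]
def show(n,m):
    k,l,st,_=cv2.connectedComponentsWithStats(m.astype(np.uint8)); 
    if k>1:
        m=l==1+np.argmax(st[1:,4]); print(n,m.sum(),*rect(W,m))
X=W[...,0];Y=W[...,1]
show('green',(H>60)&(H<90)&(S>110)&(Z>.036)&(Z<.055)&(Y>.05)&(Y<.33))
show('red',((H<6)|(H>172))&(S>120)&(Z>.03)&(Z<.06)&(Y>-.2)&(Y<.15))
show('redfoot',((H<6)|(H>172))&(S>120)&(Z>.0)&(Z<.06)&(Y>-.2)&(Y<.15)&(X<.6))
show('lid',(Z>.043)&(Z<.058)&(X>.3)&(X<.44)&(Y<-.18)&(Y>-.36))
show('lidgrip',(Z>.065)&(Z<.083)&(X>.34)&(X<.44)&(Y<-.18)&(Y>-.36))
m=(u>380)&(u<470)&(v>195)&(v<300)&(Z>.04)&(Z<.058)&(X>.54);print('bottom rim',m.sum(),*rect(W,m)) if m.sum()>20 else 0
E
python3 look.py t5.png; python3 go.py  .5088 .2069 .13 79.2 .5088 .2069 .028 79.2
```

```text
green 3 [0.5005 0.2674] [0.0051 0.0001] 7.0 [0.039 0.04  0.041]
lid 1056 [ 0.3873 -0.2869] [0.1241 0.0599] 83.2 [0.049 0.054 0.057]
lidgrip 102 [ 0.3874 -0.2865] [0.049  0.0119] 83.5 [0.071 0.076 0.08 ]
bottom rim 250 [ 0.5899 -0.3141] [0.1313 0.0607] 83.9 [0.041 0.05  0.054]
t 25.4 p [ 0.4475 -0.0573  0.1688] yaw 75.22 down [ 4.8e-03 -4.0e-04 -1.0e+00] op 0.093 gf 0.0 F [ 2.2 -0.8  2.7]
shift now-axes [10.84 -0.33  1.56] after-turn axes [10.84  0.43  1.55] turn [ 0.05 -0.01 -0.66]
shift now-axes [0.   0.   4.08] after-turn axes [0.   0.   4.08] turn [0. 0. 0.]
```

View pics/t5.png

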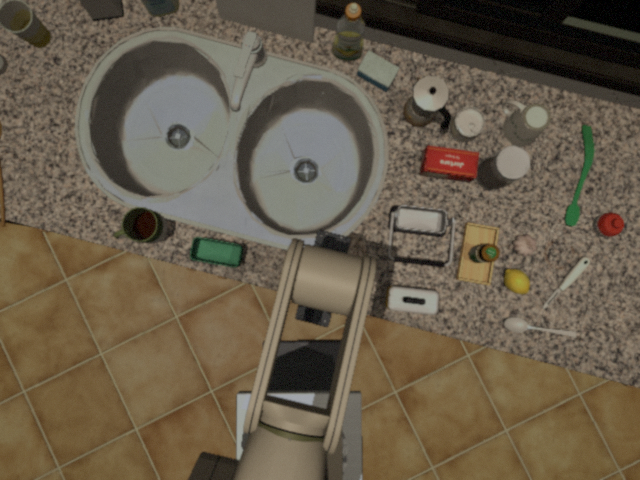

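The green tin is unchanged at (217,251). Yellow and lid are at (414,300), and the bottom tin is open at (420,220).

Call:
{"method": "move_arm", "body": {
  "plan": [
    [0.05, 0, -0.66, 0.54, 0.02, 0.15, 84],
    [0, 0, 0, 1, 0.04, 0.15, 84],
    [0, 0, 0, 1, 0.04, 0.15, 84],
    [0, 0, 0, 1, 0.04, 0.15, 84],
    [0, 0, 0, 1, 0.04, 0.15, 84],
    [0, 0, 0, 1, 0.04, 0.15, 84],
    [0, 0, 0, 1, 0.04, 0.15, 84],
    [0, 0, 0, 1, 0.04, 0.15, 84],
    [0, 0, 0, 1, 0.04, 0.15, 84],
    [0, 0, 0, 1, 0.04, 0.1, 84]
  ]
}}

```text
t: 26.45
tool_pos: [0.5002, 0.1766, 0.1265]
orientation: [-2.416, -1.998, 0.006]
force: [0.6, 0.7, 0.2]
opening: 0.0839
gripper_force: 0.0
```

Call:
{"method": "move_arm", "body": {
  "plan": [
    [0, 0, 0, 0.8, 0.03, 0.1, 84],
    [0, 0, 0, 0.5, 0.02, 0, 84],
    [0, 0, 0, 0, 0, 0, 84],
    [0, 0, 0, 0, 0, 0, 84],
    [0, 0, 0, 0, 0, 0, 84],
    [0, 0, 0, 0, 0, 0, 84],
    [0, 0, 0, 0, 0, 0, 84],
    [0, 0, 0, 0, 0, 0, 84],
    [0, 0, 0, 0, 0, 0, 84],
    [0, 0, 0, 0, 0, 0, 84]
  ]
}}

```text
t: 27.45
tool_pos: [0.5073, 0.2071, 0.1235]
orientation: [-2.416, -1.998, 0.006]
force: [-0.1, 0.9, 0.2]
opening: 0.0841
gripper_force: 0.0
```

```bash
python3 go.py  .5088 .2069 .028 79.2;python3 look.py t6.png
python3 - <<'E'
from h import *
c=cam('side');W=world(c);f=c['frame'];hsv=cv2.cvtColor(f,cv2.COLOR_RGB2HSV);H,S=hsv[...,0],hsv[...,1];Z=W[...,2];X=W[...,0];Y=W[...,1]
m=((H<6)|(H>172))&(S>120)&(Z>.002)&(Z<.065)&(Y>-.2)&(Y<.15)&(X<.6)
print('side red',m.sum(),*rect(W,m)); print(np.nanmin(X[m]),np.nanmax(X[m]))
m=(H>50)&(H<95)&(S>80)&(Z>.002)&(Z<.065)&(Y>.05)&(Y<.33)&(X<.6)
print('side green',m.sum(),*rect(W,m))
cv2.imwrite('pics/s6.png',cv2.resize(f[200:330,230:330],None,fx=4,fy=4)[...,::-1])
E
```

```text
t 27.4 p [0.5073 0.2071 0.1235] yaw 79.16 down [-0.0071  0.0024 -1.    ] op 0.0841 gf 0.0 F [-0.1  0.9  0.2]
shift now-axes [-0.    0.09  3.82] after-turn axes [0.   0.06 3.82] turn [-0.07 -0.01 -0.01]
green 9 [0.5037 0.1465] [0.0026 0.0181] 79.1 [0.039 0.046 0.047]
red 186 [ 0.4459 -0.0544] [0.1235 0.0597] 75.3 [0.034 0.051 0.056]
redfoot 1194 [ 0.4454 -0.0556] [0.1315 0.0644] 76.1 [0.01  0.015 0.053]
lid 1049 [ 0.3873 -0.2872] [0.1249 0.0598] 83.2 [0.049 0.054 0.057]
lidgrip 101 [ 0.3874 -0.2866] [0.0487 0.0118] 83.1 [0.071 0.075 0.079]
bottom rim 247 [ 0.5903 -0.3126] [0.1352 0.0607] 83.7 [0.042 0.05  0.054]
side red 842 [ 0.4505 -0.0124] [0.2246 0.069 ] 76.9 [0.011 0.029 0.051]
0.403668481188411 0.5095911488202935
side green 472 [0.5093 0.2077] [0.1403 0.0567] 78.8 [0.007 0.024 0.045]
```

View pics/s6.png

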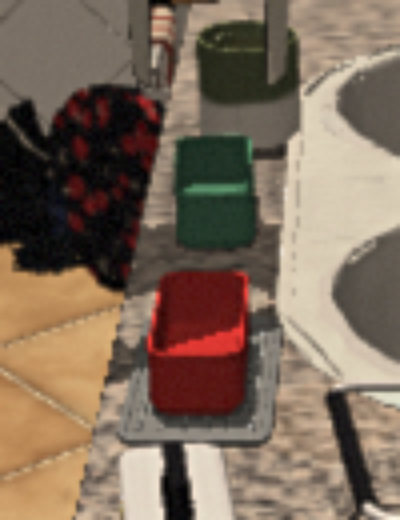

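Red stands upright on the mat (crop 200,340), and the green tin is confirmed at (.509,.207). Grasping it now.

Call:
{"method": "move_arm", "body": {
  "plan": [
    [-0.07, 0, 0, 0, 0.06, 0.5, 84],
    [0, 0, 0, 0, 0, 0.8, 84],
    [0, 0, 0, 0, 0, 0.8, 84],
    [0, 0, 0, 0, 0, 0.8, 84],
    [0, 0, 0, 0, 0, 0.6, 84],
    [0, 0, 0, 0, 0, 0.3, 84],
    [0, 0, 0, 0, 0, 0, 84],
    [0, 0, 0, 0, 0, 0, 75],
    [0, 0, 0, 0, 0, 0, 65],
    [0, 0, 0, 0, 0, 0, 50]
  ]
}}

```text
t: 28.55
tool_pos: [0.5095, 0.2073, 0.0296]
orientation: [-2.421, -2.002, -0.004]
force: [0.3, 0.1, 0.0]
opening: 0.0647
gripper_force: 0.0
```

Call:
{"method": "move_arm", "body": {
  "plan": [
    [0, 0, 0, 0, 0, 0, 50],
    [0, 0, 0, 0, 0, 0, 50],
    [0, 0, 0, 0, 0, 0, 50],
    [0, 0, 0, 0, 0, 0, 50],
    [0, 0, 0, 0, 0, 0, 50],
    [0, 0, 0, 0, 0, 0, 50],
    [0, 0, 0, 0, 0, 0, 50],
    [0, 0, 0, 0, 0, 0, 50],
    [0, 0, 0, 0, 0, 0, 50],
    [0, 0, 0, 0, 0, 0, 50]
  ]
}}

```text
t: 29.55
tool_pos: [0.5093, 0.2073, 0.0293]
orientation: [-2.421, -2.002, -0.003]
force: [-2.0, 0.8, 6.0]
opening: 0.0597
gripper_force: 25.0
```

```bash
python3 go.py .5088 .2069 .16 79.2 .590 -.311 .16 83.3 .590 -.311 .072 83.3
python3 - <<'E'
from h import *
c=cam('side');W=world(c);f=c['frame'];hsv=cv2.cvtColor(f,cv2.COLOR_RGB2HSV);H,S=hsv[...,0],hsv[...,1];Z=W[...,2];X=W[...,0];Y=W[...,1]
m=(H>50)&(H<95)&(S>80)&(Z>.002)&(Z<.065)&(Y>.05)&(Y<.33)&(X<.6)
print('side green',m.sum(),*rect(W,m))
E
```

```text
t 29.6 p [0.5093 0.2073 0.0293] yaw 79.17 down [ 0.0013  0.0015 -1.    ] op 0.0597 gf 25.0 F [-2.   0.8  6. ]
shift now-axes [-0.01 -0.01 -5.23] after-turn axes [-0.02 -0.02 -5.23] turn [ 0.01 -0.02 -0.  ]
shift now-axes [-19.74   7.07   0.  ] after-turn axes [-20.2    5.64   0.  ] turn [ 0.    0.   -0.68]
shift now-axes [0.   0.   3.52] after-turn axes [0.   0.   3.52] turn [0. 0. 0.]
side green 493 [0.5092 0.2049] [0.1363 0.0573] 78.7 [0.007 0.025 0.045]
```

Call:
{"method": "move_arm", "body": {
  "plan": [
    [0, 0, 0, 0, 0, -0.3, 50],
    [0, 0, 0, 0, 0, -0.6, 50],
    [0, 0, 0, 0, 0, -0.9, 50],
    [0, 0, 0, 0, 0, -0.9, 50],
    [0, 0, 0, 0, 0, -0.9, 50],
    [0, 0, 0, 0, 0, -0.9, 50],
    [0, 0, 0, 0, 0, -0.73, 50],
    [0, 0, 0, -0.3, 0.11, 0, 50],
    [0, 0, 0, -0.6, 0.21, 0, 50],
    [0, 0, 0, -0.84, 0.31, 0, 50]
  ]
}}

```text
t: 30.6
tool_pos: [0.5151, 0.1601, 0.1579]
orientation: [-2.419, -2.002, 0.002]
force: [-0.4, 0.0, -2.0]
opening: 0.06
gripper_force: 25.0
```

Call:
{"method": "move_arm", "body": {
  "plan": [
    [0, 0, 0, -0.9, 0.32, 0, 50],
    [0, 0, 0, -0.9, 0.32, 0, 50],
    [0, 0, 0, -0.9, 0.32, 0, 50],
    [0, 0, 0, -0.9, 0.32, 0, 50],
    [0, 0, 0, -0.9, 0.32, 0, 50],
    [0, 0, 0, -0.9, 0.32, 0, 50],
    [0, 0, 0, -0.9, 0.32, 0, 50],
    [0, 0, 0, -0.9, 0.33, 0, 50],
    [0, 0, 0, -0.9, 0.33, 0, 50],
    [0, 0, 0, -0.9, 0.33, 0, 50]
  ]
}}

```text
t: 31.6
tool_pos: [0.5515, -0.077, 0.157]
orientation: [-2.42, -1.999, 0.002]
force: [-1.1, -1.0, -2.2]
opening: 0.0599
gripper_force: 25.0
```

Call:
{"method": "move_arm", "body": {
  "plan": [
    [0, 0, 0, -0.9, 0.32, 0, 50],
    [0, 0, 0, -0.9, 0.32, 0, 50],
    [0, 0, 0, -0.9, 0.32, 0, 50],
    [0, 0, 0, -0.9, 0.32, 0, 50],
    [0, 0, 0, -0.9, 0.32, 0, 50],
    [0, 0, 0, -0.9, 0.32, 0, 50],
    [0, 0, 0, -0.9, 0.32, 0, 50],
    [0, 0, 0, -0.9, 0.33, 0, 50],
    [0, 0, 0, -0.8, 0.3, 0, 50],
    [0, 0, -0.68, -0.6, 0.2, 0, 50]
  ]
}}

```text
t: 32.6
tool_pos: [0.586, -0.3027, 0.1564]
orientation: [-2.347, -2.083, 0.001]
force: [-0.2, 0.1, -1.2]
opening: 0.0601
gripper_force: 25.0
```

Call:
{"method": "move_arm", "body": {
  "plan": [
    [0, 0, 0, -0.2, 0.1, 0, 50],
    [0, 0, 0, 0, 0, 0, 50],
    [0, 0, 0, 0, 0, 0, 50],
    [0, 0, 0, 0, 0, 0, 50],
    [0, 0, 0, 0, 0, 0, 50],
    [0, 0, 0, 0, 0, 0, 50],
    [0, 0, 0, 0, 0, 0, 50],
    [0, 0, 0, 0, 0, 0, 50],
    [0, 0, 0, 0, 0, 0, 50],
    [0, 0, 0, 0, 0, 0, 50]
  ]
}}

```text
t: 33.6
tool_pos: [0.5899, -0.3057, 0.1587]
orientation: [-2.348, -2.086, -0.001]
force: [0.5, 0.7, -2.9]
opening: 0.0594
gripper_force: 25.0
```

```bash
python3 go.py .590 -.311 .160 83.3 .590 -.311 .0733 83.3
python3 - <<'E'
from h import *
c=cam('side');W=world(c);f=c['frame'];hsv=cv2.cvtColor(f,cv2.COLOR_RGB2HSV);H,S=hsv[...,0],hsv[...,1];Z=W[...,2];X=W[...,0];Y=W[...,1]
m=(H>50)&(H<95)&(S>80)&(Z>.10)&(Z<.19)&(Y>-.42)&(Y<-.15)&(X>.5)&(X<.7)
print('green',m.sum(),*rect(W,m),np.nanmin(Z[m]))
cv2.imwrite('pics/s7.png',cv2.resize(f[170:380,250:430],None,fx=3,fy=2.8)[...,::-1])
E
```

```text
t 33.6 p [ 0.5899 -0.3057  0.1587] yaw 83.25 down [ 1.0e-04  1.1e-03 -1.0e+00] op 0.0594 gf 25.0 F [ 0.5  0.7 -2.9]
shift now-axes [-0.21  0.03 -0.05] after-turn axes [-0.21  0.03 -0.05] turn [-0.   -0.01 -0.01]
shift now-axes [0.   0.   3.47] after-turn axes [0.   0.   3.47] turn [0. 0. 0.]
green 1081 [ 0.5896 -0.3083] [0.1333 0.0601] 79.9 [0.137 0.155 0.175] 0.13119590035466322
```

View pics/s7.png

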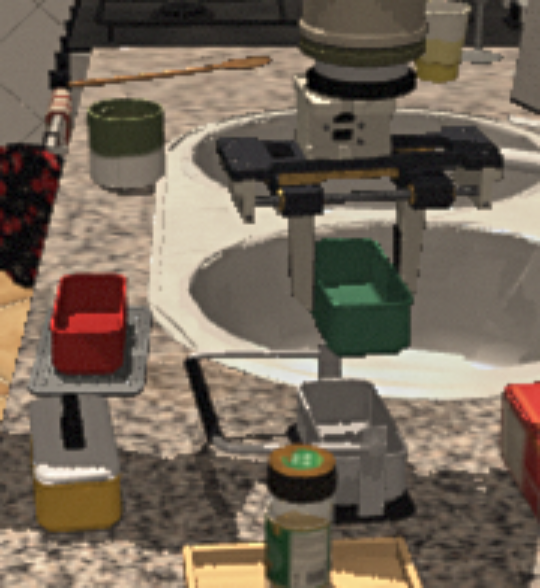

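```bash
python3 - <<'E'
from h import *
for n in('side','top'):
    c=cam(n);W=world(c);f=c['frame'];hsv=cv2.cvtColor(f,cv2.COLOR_RGB2HSV);H,S=hsv[...,0],hsv[...,1];Z=W[...,2]
    m=(H>50)&(H<95)&(S>80)&(Z>.10)&(Z<.19)&(W[...,1]>-.42)&(W[...,1]<-.15)&(W[...,0]>.5)&(W[...,0]<.7)
    P=W[m]; 
    if len(P)<50: print(n,len(P)); continue
    a=np.radians(83.3);Q=P-[.5899,-.3057,0];lx=Q[:,0]*np.cos(a)+Q[:,1]*np.sin(a);ly=-Q[:,0]*np.sin(a)+Q[:,1]*np.cos(a)
    print(n,'lx',np.percentile(lx,[1,5,50,99]).round(4),'ly',np.percentile(ly,[1,99]).round(4))
    for lo in np.arange(-.07,.07,.02):
        k=(lx>=lo)&(lx<lo+.02)
        if k.sum()>5: print(round(lo+.01,2),k.sum(),'ztop',np.percentile(P[k,2],97).round(4),'zmin',P[k,2].min().round(4))
    k=np.abs(lx-np.percentile(lx,5))<.004
    for lo in (-.03,-.015,0,.015):
        j=k&(ly>=lo)&(ly<lo+.015); print('near face ly',lo,'zmin',P[j,2].min().round(4) if j.any() else None,'ztop',P[j,2].max().round(4) if j.any() else None)
E
```

```text
side lx [-0.0664 -0.0649 -0.0226  0.0616] ly [-0.028   0.0302]
-0.06 463 ztop 0.1748 zmin 0.1335
-0.04 48 ztop 0.176 zmin 0.1423
-0.02 57 ztop 0.176 zmin 0.143
0.0 33 ztop 0.1754 zmin 0.1447
0.02 84 ztop 0.1736 zmin 0.1354
0.04 100 ztop 0.1732 zmin 0.1351
0.06 279 ztop 0.1742 zmin 0.1352
near face ly -0.03 zmin 0.1388 ztop 0.1756
near face ly -0.015 zmin 0.136 ztop 0.1759
near face ly 0 zmin 0.1348 ztop 0.1758
near face ly 0.015 zmin 0.1363 ztop 0.1757
top lx [0.016  0.0198 0.0395 0.0598] ly [-0.0277  0.0284]
0.02 79 ztop 0.1657 zmin 0.134
0.04 203 ztop 0.174 zmin 0.1314
0.06 69 ztop 0.1789 zmin 0.1369
near face ly -0.03 zmin 0.1348 ztop 0.1716
near face ly -0.015 zmin 0.1356 ztop 0.14
near face ly 0 zmin None ztop None
near face ly 0.015 zmin None ztop None
```

Call:
{"method": "move_arm", "body": {
  "plan": [
    [0, 0, 0, -0.18, 0.02, 0, 50],
    [0, 0, 0, 0, 0, 0.4, 50],
    [0, 0, 0, 0, 0, 0.7, 50],
    [0, 0, 0, 0, 0, 0.8, 50],
    [0, 0, 0, 0, 0, 0.7, 50],
    [0, 0, 0, 0, 0, 0.4, 50],
    [0, 0, 0, 0, 0, 0.1, 50],
    [0, 0, 0, 0, 0, 0, 50],
    [0, 0, 0, 0, 0, 0, 50],
    [0, 0, 0, 0, 0, 0, 50]
  ]
}}

```text
t: 34.75
tool_pos: [0.5907, -0.3107, 0.0826]
orientation: [2.347, 2.086, 0.002]
force: [-0.5, 0.4, -2.4]
opening: 0.0596
gripper_force: 25.0
```

```bash
python3 go.py .590 -.3105 .0733 83.3
```

```text
t 34.8 p [ 0.5907 -0.3107  0.0826] yaw 83.25 down [ 2.e-03 -1.e-04 -1.e+00] op 0.0596 gf 25.0 F [-0.5  0.4 -2.4]
shift now-axes [ 0.   -0.03  0.37] after-turn axes [ 0.   -0.03  0.37] turn [ 0.02 -0.   -0.01]
```

Free so far. Easing the tin in.

Call:
{"method": "move_arm", "body": {
  "plan": [
    [0.02, 0, 0, 0, -0.02, 0.06, 50],
    [0, 0, 0, 0, 0, 0.08, 50],
    [0, 0, 0, 0, 0, 0.08, 50],
    [0, 0, 0, 0, 0, 0.08, 50],
    [0, 0, 0, 0, 0, 0.06, 50],
    [0, 0, 0, 0, 0, 0.02, 50],
    [0, 0, 0, 0, 0, 0, 50],
    [0, 0, 0, 0, 0, 0, 50],
    [0, 0, 0, 0, 0, 0, 50],
    [0, 0, 0, 0, 0, 0, 50]
  ]
}}

```text
t: 35.75
tool_pos: [0.5893, -0.3101, 0.0734]
orientation: [-2.347, -2.085, 0.001]
force: [-7.2, 4.5, 11.6]
opening: 0.0601
gripper_force: 25.0
```

```bash
python3 go.py .590 -.3105 .0733 83.3
```

```text
t 35.8 p [ 0.5893 -0.3101  0.0734] yaw 83.25 down [-0.002   0.0013 -1.    ] op 0.0601 gf 25.0 F [-7.2  4.5 11.6]
shift now-axes [-0.01  0.03  0.  ] after-turn axes [-0.01  0.03  0.  ] turn [-0.02 -0.01 -0.01]
```

Call:
{"method": "move_arm", "body": {
  "plan": [
    [0, 0, 0, 0, 0, 0, 65],
    [0, 0, 0, 0, 0, 0, 80],
    [0, 0, 0, 0, 0, 0, 90],
    [0, 0, 0, 0, 0, 0, 90],
    [0, 0, 0, 0, 0, -0.5, 90],
    [0, 0, 0, 0, 0, -0.8, 90],
    [0, 0, 0, 0, 0, -1, 90],
    [0, 0, 0, 0, 0, -0.9, 93],
    [0, 0, 0, 0, -0.8, 0, 93],
    [0, 0, 0, 0, -0.9, 0, 93]
  ]
}}

```text
t: 36.75
tool_pos: [0.5482, -0.3058, 0.1543]
orientation: [2.347, 2.087, 0.001]
force: [-0.5, 0.1, -0.2]
opening: 0.0929
gripper_force: 0.0
```

Call:
{"method": "move_arm", "body": {
  "plan": [
    [0, 0, 0, 0, -0.9, 0, 93],
    [0, 0, 0, 0, -0.9, 0, 93],
    [0, 0, 0, 0, -0.9, 0, 93],
    [0, 0, 0, 0, -0.9, 0, 93],
    [0, 0, 0, 0, -0.9, 0, 93],
    [0, 0, 0, 0, -0.9, 0, 93],
    [0, 0, 0, 0, -0.7, 0, 93],
    [0, 0, 0, 0, -0.3, 0, 93],
    [0, 0, 0, 0, 0, 0, 93],
    [0, 0, 0, 0, 0, 0, 93]
  ]
}}

```text
t: 37.75
tool_pos: [0.3891, -0.2868, 0.1528]
orientation: [-2.348, -2.086, 0.0]
force: [0.3, -0.5, -0.5]
opening: 0.0932
gripper_force: 0.0
```

```bash
python3 go.py .3875 -.2875 .028 83.3; cat > car.py <<'E'
from h import *
import sys
for n in('side','top'):
    c=cam(n);W=world(c);f=c['frame'];hsv=cv2.cvtColor(f,cv2.COLOR_RGB2HSV);H,S=hsv[...,0],hsv[...,1];Z=W[...,2];X=W[...,0];Y=W[...,1]
    if n=='side': cv2.imwrite('pics/'+sys.argv[1],cv2.resize(f[200:380,230:430],None,fx=3,fy=3)[...,::-1])
    b=(Y>-.42)&(Y<-.2)&(X>.53)&(X<.65)
    for k,m in dict(rim90=(H>50)&(H<95)&(S>80)&b&(Z>.082)&(Z<.1),lid=b&(Z>.125)&(Z<.142),grip=b&(Z>.148)&(Z<.166),red=((H<6)|(H>172))&(S>120)&(Z>.03)&(Z<.06)&(Y>-.2)&(Y<.15)&(X<.6)&(X>.35)).items():
        if m.sum()>20: print(n,k,m.sum(),*rect(W,m))
E
python3 car.py s8.png
```

```text
t 37.8 p [ 0.3891 -0.2868  0.1528] yaw 83.24 down [-8.e-04  5.e-04 -1.e+00] op 0.0932 gf 0.0 F [ 0.3 -0.5 -0.5]
shift now-axes [-0.04 -0.06  4.99] after-turn axes [-0.04 -0.06  4.99] turn [-0.01 -0.   -0.01]
side rim90 259 [ 0.588  -0.3121] [0.1292 0.0588] 82.7 [0.082 0.087 0.091]
side red 411 [ 0.4451 -0.0567] [0.1331 0.0596] 76.3 [0.031 0.042 0.051]
top rim90 127 [ 0.5885 -0.3112] [0.1229 0.0577] 83.2 [0.083 0.09  0.094]
top red 172 [ 0.4458 -0.0553] [0.1226 0.0596] 75.1 [0.036 0.051 0.056]
```

View pics/s8.png

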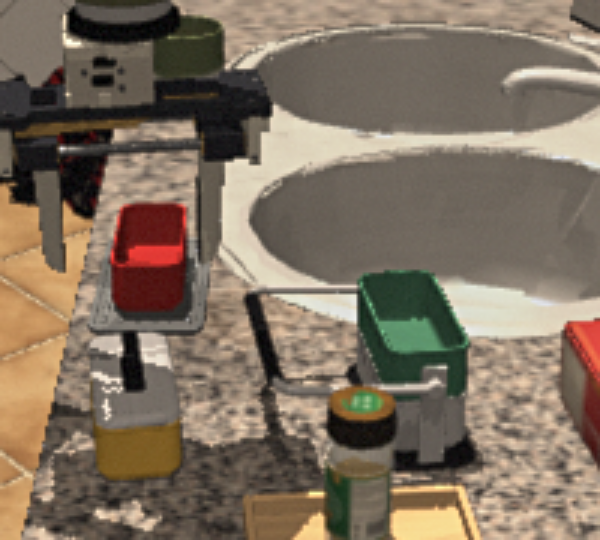

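The green tin is nested with its rim at 90 mm (crop 412,330). Yellow and lid are at crop (135,410) and come next.

Call:
{"method": "move_arm", "body": {
  "plan": [
    [0, 0, 0, -0.04, -0.06, 0.5, 84],
    [0, 0, 0, 0, 0, 0.9, 84],
    [0, 0, 0, 0, 0, 0.9, 84],
    [0, 0, 0, 0, 0, 0.9, 84],
    [0, 0, 0, 0, 0, 0.9, 84],
    [0, 0, 0, 0, 0, 0.6, 84],
    [0, 0, 0, 0, 0, 0.29, 84],
    [0, 0, 0, 0, 0, 0, 84],
    [0, 0, 0, 0, 0, 0, 75],
    [0, 0, 0, 0, 0, 0, 65]
  ]
}}

```text
t: 38.85
tool_pos: [0.3873, -0.2877, 0.0284]
orientation: [-2.348, -2.087, 0.001]
force: [0.6, -0.6, -0.6]
opening: 0.0723
gripper_force: 0.0
```

Call:
{"method": "move_arm", "body": {
  "plan": [
    [0, 0, 0, 0, 0, 0, 50],
    [0, 0, 0, 0, 0, 0, 50],
    [0, 0, 0, 0, 0, 0, 50],
    [0, 0, 0, 0, 0, 0, 50],
    [0, 0, 0, 0, 0, 0, 50],
    [0, 0, 0, 0, 0, 0, 50],
    [0, 0, 0, 0, 0, 0, 50],
    [0, 0, 0, 0, 0, 0, 50],
    [0, 0, 0, 0, 0, 0, 50],
    [0, 0, 0, 0, 0, 0, 50]
  ]
}}

```text
t: 39.85
tool_pos: [0.3871, -0.2876, 0.0282]
orientation: [-2.348, -2.086, 0.001]
force: [-1.5, -0.6, 6.1]
opening: 0.0599
gripper_force: 25.0
```

```bash
python3 go.py .3875 -.287 .198 83.3 .5895 -.3105 .198 83.3 .5895 -.3105 .112 83.3
```

```text
t 39.9 p [ 0.3871 -0.2876  0.0282] yaw 83.25 down [-1.e-03  4.e-04 -1.e+00] op 0.0599 gf 25.0 F [-1.5 -0.6  6.1]
shift now-axes [ 0.03  0.01 -6.79] after-turn axes [ 0.03  0.01 -6.79] turn [-0.01 -0.   -0.01]
shift now-axes [0.01 8.13 0.  ] after-turn axes [0.01 8.13 0.  ] turn [0. 0. 0.]
shift now-axes [0.   0.   3.44] after-turn axes [0.   0.   3.44] turn [0. 0. 0.]
```

Call:
{"method": "move_arm", "body": {
  "plan": [
    [0, 0, 0, 0, 0, -0.3, 50],
    [0, 0, 0, 0, 0, -0.7, 50],
    [0, 0, 0, 0, 0, -0.9, 50],
    [0, 0, 0, 0, 0, -0.9, 50],
    [0, 0, 0, 0, 0, -0.9, 50],
    [0, 0, 0, 0, 0, -0.9, 50],
    [0, 0, 0, 0, 0, -0.9, 50],
    [0, 0, 0, 0, 0, -0.8, 50],
    [0, 0, 0, 0, 0, -0.49, 50],
    [0, 0, 0, 0, 0.4, 0, 50]
  ]
}}

```text
t: 40.85
tool_pos: [0.3974, -0.2892, 0.199]
orientation: [2.348, 2.086, -0.001]
force: [0.3, -0.0, -2.4]
opening: 0.0598
gripper_force: 25.0
```

Call:
{"method": "move_arm", "body": {
  "plan": [
    [0, 0, 0, 0, 0.8, 0, 50],
    [0, 0, 0, 0, 0.9, 0, 50],
    [0, 0, 0, 0, 0.9, 0, 50],
    [0, 0, 0, 0, 0.9, 0, 50],
    [0, 0, 0, 0, 0.9, 0, 50],
    [0, 0, 0, 0, 0.9, 0, 50],
    [0, 0, 0, 0, 0.9, 0, 50],
    [0, 0, 0, 0, 0.7, 0, 50],
    [0, 0, 0, 0, 0.5, 0, 50],
    [0, 0, 0, 0, 0.33, 0, 50]
  ]
}}

```text
t: 41.85
tool_pos: [0.5894, -0.3105, 0.1941]
orientation: [-2.344, -2.084, 0.002]
force: [0.4, -0.5, -3.2]
opening: 0.06
gripper_force: 25.0
```

Call:
{"method": "move_arm", "body": {
  "plan": [
    [0, 0, 0, 0, 0, 0, 50],
    [0, 0, 0, 0, 0, 0, 50],
    [0, 0, 0, 0, 0, 0, 50],
    [0, 0, 0, 0, 0, 0, 50],
    [0, 0, 0, 0, 0, 0, 50],
    [0, 0, 0, 0, 0, 0.3, 50],
    [0, 0, 0, 0, 0, 0.6, 50],
    [0, 0, 0, 0, 0, 0.6, 50],
    [0, 0, 0, 0, 0, 0.3, 50],
    [0, 0, 0, 0, 0, 0, 50]
  ]
}}

```text
t: 42.85
tool_pos: [0.5873, -0.3103, 0.1485]
orientation: [-2.343, -2.082, 0.003]
force: [0.7, 0.0, -2.0]
opening: 0.0595
gripper_force: 25.0
```

```bash
python3 go.py .5895 -.311 .112 83.3; python3 - <<'E'
from h import *
c=cam('side');W=world(c);f=c['frame'];hsv=cv2.cvtColor(f,cv2.COLOR_RGB2HSV);H,S=hsv[...,0],hsv[...,1];Z=W[...,2]
b=(W[...,1]>-.42)&(W[...,1]<-.2)&(W[...,0]>.53)&(W[...,0]<.65)&(Z<.185)
m=(H>15)&(H<35)&(S>100)&b&(Z>.1);print('yellow',m.sum(),*rect(W,m),np.nanmin(Z[m]))
m=(H>50)&(H<95)&(S>80)&b&(Z<.1)&(Z>.05);print('green',m.sum(),*rect(W,m))
cv2.imwrite('pics/s9.png',cv2.resize(f[180:380,290:430],None,fx=3,fy=3)[...,::-1])
E
```

```text
t 42.9 p [ 0.5873 -0.3103  0.1485] yaw 83.25 down [-0.0059  0.0038 -1.    ] op 0.0595 gf 25.0 F [ 0.7  0.  -2. ]
shift now-axes [-0.02  0.1   1.46] after-turn axes [-0.02  0.09  1.46] turn [-0.06 -0.03 -0.01]
yellow 570 [ 0.5687 -0.3533] [0.0426 0.0774] 44.5 [0.127 0.146 0.165] 0.12076366001270479
green 740 [ 0.5877 -0.3123] [0.1306 0.0591] 83.2 [0.051 0.07  0.09 ]
```

View pics/s9.png

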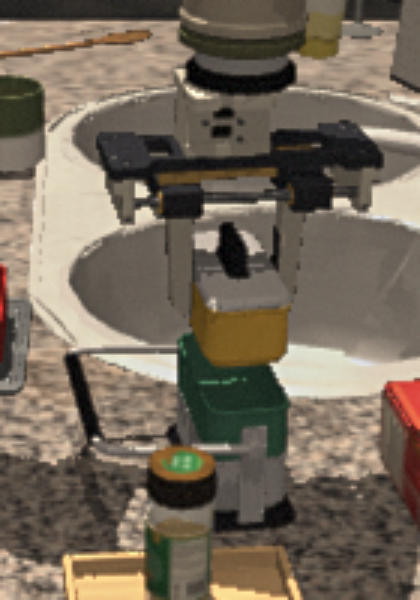

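The yellow tin with its lid hangs level (crop 240,310) over the green tin. Lowering it.

Call:
{"method": "move_arm", "body": {
  "plan": [
    [-0.04, -0.02, 0, -0.02, 0.06, 0.3, 50],
    [0, 0, 0, 0, 0, 0.5, 50],
    [0, 0, 0, 0, 0, 0.2, 50],
    [0, 0, 0, 0, 0, 0.05, 50],
    [0, 0, 0, 0, 0, 0, 50],
    [0, 0, 0, 0, 0, 0, 50],
    [0, 0, 0, 0, 0, 0, 50],
    [0, 0, 0, 0, 0, 0, 50],
    [0, 0, 0, 0, 0, 0, 50],
    [0, 0, 0, 0, 0, 0, 50]
  ]
}}

```text
t: 43.9
tool_pos: [0.5902, -0.3119, 0.1256]
orientation: [2.347, 2.085, 0.001]
force: [0.6, -0.4, -2.7]
opening: 0.0599
gripper_force: 25.0
```

```bash
python3 go.py .589 -.311 .112 83.3
```

```text
t 43.9 p [ 0.5902 -0.3119  0.1256] yaw 83.25 down [ 0.0021 -0.0013 -1.    ] op 0.0599 gf 25.0 F [ 0.6 -0.4 -2.7]
shift now-axes [ 0.03 -0.05  0.54] after-turn axes [ 0.03 -0.05  0.54] turn [ 0.02  0.01 -0.01]
```

Call:
{"method": "move_arm", "body": {
  "plan": [
    [0.02, 0.01, 0, 0.03, -0.04, 0.12, 50],
    [0, 0, 0, 0, 0, 0.1, 50],
    [0, 0, 0, 0, 0, 0.08, 50],
    [0, 0, 0, 0, 0, 0.08, 50],
    [0, 0, 0, 0, 0, 0.08, 50],
    [0, 0, 0, 0, 0, 0.06, 50],
    [0, 0, 0, 0, 0, 0.02, 50],
    [0, 0, 0, 0, 0, 0, 50],
    [0, 0, 0, 0, 0, 0, 50],
    [0, 0, 0, 0, 0, 0, 50]
  ]
}}

```text
t: 44.9
tool_pos: [0.5893, -0.311, 0.1123]
orientation: [2.348, 2.087, 0.0]
force: [-1.9, 1.3, 2.0]
opening: 0.06
gripper_force: 25.0
```

```bash
python3 go.py .589 -.311 .112 83.3
```

```text
t 44.9 p [ 0.5893 -0.311   0.1123] yaw 83.25 down [ 2.e-04 -1.e-04 -1.e+00] op 0.06 gf 25.0 F [-1.9  1.3  2. ]
shift now-axes [-0.   -0.01  0.01] after-turn axes [-0.   -0.01  0.01] turn [ 0.    0.   -0.01]
```

Call:
{"method": "move_arm", "body": {
  "plan": [
    [0, 0, 0, 0, 0, 0.02, 65],
    [0, 0, 0, 0, 0, 0, 80],
    [0, 0, 0, 0, 0, 0, 90],
    [0, 0, 0, 0, 0, 0, 90],
    [0, 0, 0, 0, 0, -0.5, 90],
    [0, 0, 0, 0, 0, -0.9, 90],
    [0, 0, 0, 0, 0, -1, 90],
    [0, 0, 0, 0, 0, -1, 93],
    [0, 0, 0, 0, 0, -1, 93],
    [0, 0, 0, 0, 0, -0.7, 93]
  ]
}}

```text
t: 45.9
tool_pos: [0.5899, -0.3114, 0.2426]
orientation: [2.346, 2.085, 0.002]
force: [0.1, -0.4, -0.3]
opening: 0.0929
gripper_force: 0.0
```

Call:
{"method": "move_arm", "body": {
  "plan": [
    [0, 0, 0, -0.36, -0.9, 0, 60],
    [0, 0, 0, -0.37, -0.9, 0, 50],
    [0, 0, 0, -0.37, -0.9, 0, 50],
    [0, 0, 0, -0.37, -0.9, 0, 50],
    [0, 0, 0, -0.33, -0.7, 0, 50],
    [0, 0, 0, 0, -0.2, 0, 50],
    [0, 0, 0, 0, 0, 0, 50],
    [0, 0, 0, 0, 0, 0, 50],
    [0, 0, 0, 0, 0, 0, 50],
    [0, 0, 0, 0, 0, 0, 50]
  ]
}}

```text
t: 46.9
tool_pos: [0.4728, -0.3421, 0.2388]
orientation: [-2.347, -2.088, -0.0]
force: [-0.7, 0.4, -0.5]
opening: 0.0502
gripper_force: 0.0
```

```bash
python3 go.py .4755 -.3435 .076 83.3; python3 car.py s10.png
```

```text
t 46.9 p [ 0.4728 -0.3421  0.2388] yaw 83.3 down [-0.e+00  3.e-04 -1.e+00] op 0.0502 gf 0.0 F [-0.7  0.4 -0.5]
shift now-axes [-0.04  0.11  6.51] after-turn axes [-0.04  0.11  6.51] turn [-0. -0. -0.]
side rim90 116 [ 0.5649 -0.3323] [0.0488 0.1125] 24.2 [0.082 0.086 0.091]
side lid 731 [ 0.5884 -0.3125] [0.1269 0.0605] 82.5 [0.128 0.136 0.138]
side grip 94 [ 0.5883 -0.3104] [0.0523 0.0126] 81.8 [0.149 0.158 0.16 ]
side red 399 [ 0.4451 -0.0562] [0.1329 0.0601] 74.8 [0.032 0.042 0.051]
top lid 1192 [ 0.5899 -0.3098] [0.1236 0.0609] 83.2 [0.133 0.138 0.141]
top grip 122 [ 0.5896 -0.3089] [0.0479 0.0125] 83.0 [0.155 0.16  0.163]
top red 171 [ 0.4457 -0.0553] [0.1224 0.0597] 75.0 [0.037 0.051 0.056]
```

View pics/s10.png

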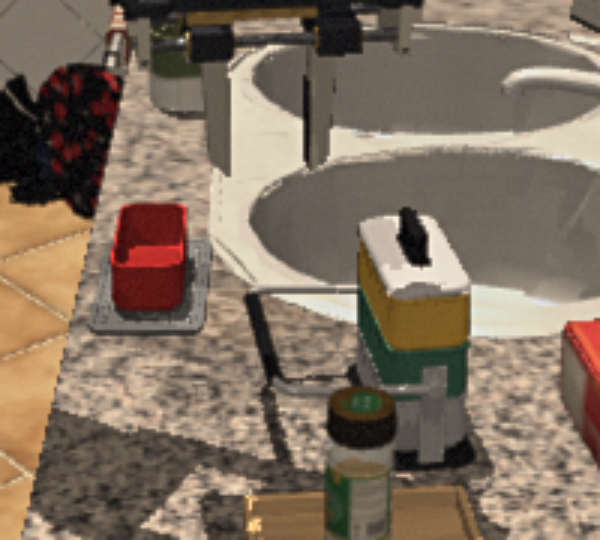

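All is stacked: green, yellow and lid, with the lid plate at 137 mm (crop 412,255). Now the handle goes up.

Call:
{"method": "move_arm", "body": {
  "plan": [
    [0, 0, 0, -0.04, 0.11, 0.5, 50],
    [0, 0, 0, 0, 0, 0.9, 50],
    [0, 0, 0, 0, 0, 0.9, 50],
    [0, 0, 0, 0, 0, 0.9, 50],
    [0, 0, 0, 0, 0, 0.9, 50],
    [0, 0, 0, 0, 0, 0.9, 50],
    [0, 0, 0, 0, 0, 0.8, 50],
    [0, 0, 0, 0, 0, 0.5, 50],
    [0, 0, 0, 0, 0, 0.15, 50],
    [0, 0, 0, 0, 0, 0, 50]
  ],
  "force": 12
}}

```text
t: 48.0
tool_pos: [0.4746, -0.3435, 0.0771]
orientation: [-2.348, -2.086, 0.0]
force: [-0.4, 1.1, 0.1]
opening: 0.0498
gripper_force: 0.0
```

Call:
{"method": "move_arm", "body": {
  "plan": [
    [0, 0, 0, 0, 0, 0, 30],
    [0, 0, 0, 0, 0, 0, 20],
    [0, 0, 0, 0, 0, 0, 6],
    [0, 0, 0, 0, 0, 0, 6],
    [0, 0, 0, 0, 0, 0, 6],
    [0, 0, 0, 0, 0, 0, 6],
    [0, 0, 0, 0, 0, 0, 6],
    [0, 0, 0, 0, 0, 0, 6],
    [0, 0, 0, 0, 0, 0, 6],
    [0, 0, 0, 0, 0, 0, 6]
  ]
}}

```text
t: 49.0
tool_pos: [0.4754, -0.3439, 0.078]
orientation: [2.347, 2.086, 0.001]
force: [5.6, -0.9, -0.8]
opening: 0.0117
gripper_force: 12.0
```

```bash
python3 go.py .5838 -.3561 .178 83.3
```

```text
t 49.0 p [ 0.4754 -0.3439  0.078 ] yaw 83.26 down [ 1.2e-03 -5.0e-04 -1.0e+00] op 0.0117 gf 12.0 F [ 5.6 -0.9 -0.8]
shift now-axes [ 0.02  4.37 -3.99] after-turn axes [ 0.02  4.36 -4.  ] turn [ 0.01  0.   -0.01]
```

Call:
{"method": "move_arm", "body": {
  "plan": [
    [0, 0, 0, 0, 0.05, -0.44, 6],
    [0, 0, 0, 0, 0.1, -0.43, 6],
    [0, 0, 0, 0, 0.14, -0.42, 6],
    [0, 0, 0, 0, 0.18, -0.4, 6],
    [0, 0, 0, 0, 0.22, -0.38, 6],
    [0, 0, 0, 0, 0.26, -0.36, 6],
    [0, 0, 0, 0, 0.29, -0.33, 6],
    [0, 0, 0, 0, 0.32, -0.3, 6],
    [0, 0, 0, 0, 0.35, -0.27, 6],
    [0, 0, 0, 0, 0.37, -0.23, 6]
  ]
}}

```text
t: 50.0
tool_pos: [0.5303, -0.3503, 0.1652]
orientation: [-2.346, -2.084, 0.003]
force: [0.2, -1.9, -4.3]
opening: 0.0113
gripper_force: 12.0
```

Call:
{"method": "move_arm", "body": {
  "plan": [
    [0, 0, 0, 0, 0.4, -0.19, 6],
    [0, 0, 0, 0, 0.41, -0.15, 6],
    [0, 0, 0, 0, 0.43, -0.11, 6],
    [0, 0, 0, 0, 0.43, -0.07, 6],
    [0, 0, 0, 0, 0.44, -0.02, 6],
    [0, 0, 0, 0, 0.08, 0, 6],
    [0, 0, 0, 0, 0, 0, 6],
    [0, 0, 0, 0, 0, 0, 6],
    [0, 0, 0, 0, 0, 0, 6],
    [0, 0, 0, 0, 0, 0, 6]
  ]
}}

```text
t: 51.0
tool_pos: [0.5845, -0.3571, 0.18]
orientation: [-2.348, -2.085, 0.002]
force: [-5.7, -0.1, 3.2]
opening: 0.0115
gripper_force: 12.0
```

```bash
python3 go.py .5845 -.3561 .178 83.3
```

```text
t 51.0 p [ 0.5845 -0.3571  0.18  ] yaw 83.22 down [-2.2e-03  2.0e-04 -1.0e+00] op 0.0115 gf 12.0 F [-5.7 -0.1  3.2]
shift now-axes [ 0.04 -0.    0.08] after-turn axes [ 0.04 -0.01  0.08] turn [-0.02  0.   -0.01]
```

Handle is upright. Release, lift away and check.

Call:
{"method": "move_arm", "body": {
  "plan": [
    [0, 0, 0, 0, 0, 0, 25],
    [0, 0, 0, 0, 0, 0, 40],
    [0, 0, 0, 0, 0, 0, 40],
    [0, 0, 0, 0, 0, 0, 40],
    [0, 0, 0, 0, 0, -0.6, 40],
    [0, 0, 0, 0, 0, -1, 40],
    [0, 0, 0, 0, 0, -1, 40],
    [0, 0, 0, 0, 0, -1, 40],
    [0, 0, 0, 0, -1, 0, 40],
    [0, 0, 0, 0, -1, 0, 40]
  ]
}}

```text
t: 52.0
tool_pos: [0.5366, -0.3513, 0.2729]
orientation: [2.345, 2.085, 0.001]
force: [-0.3, -0.3, -0.9]
opening: 0.0399
gripper_force: 0.0
```

Call:
{"method": "move_arm", "body": {
  "plan": [
    [0, 0, 0, 0, -1, 0, 40],
    [0, 0, 0, 0, -1, 0, 40],
    [0, 0, 0, 0, -1, 0, 40],
    [0, 0, 0, 0, -1, 0, 40],
    [0, 0, 0, 0, -0.6, 0, 40],
    [0, 0, 0, 0, 0, 0, 40],
    [0, 0, 0, 0, 0, 0, 40],
    [0, 0, 0, 0, 0, 0, 40],
    [0, 0, 0, 0, 0, 0, 40],
    [0, 0, 0, 0, 0, 0, 40]
  ]
}}

```text
t: 53.0
tool_pos: [0.4224, -0.3374, 0.27]
orientation: [-2.347, -2.087, -0.0]
force: [0.3, -0.1, -0.7]
opening: 0.0401
gripper_force: 0.0
```

```bash
python3 go.py; python3 car.py s11.png; python3 - <<'E'
from h import *
for n in('top','side'):
    c=cam(n);W=world(c);Z=W[...,2];X=W[...,0];Y=W[...,1]
    m=(Y>-.42)&(Y<-.2)&(X>.53)&(X<.65)&(Z>.168)&(Z<.2);print(n,'bar',m.sum(),*rect(W,m))
    m=(Y>-.52)&(Y<-.40)&(X>.45)&(X<.56)&(Z>.09)&(Z<.13);print(n,'jar',m.sum(),*rect(W,m))
E
```

```text
t 53.0 p [ 0.4224 -0.3374  0.27  ] yaw 83.28 down [-3.e-04  4.e-04 -1.e+00] op 0.0401 gf 0.0 F [ 0.3 -0.1 -0.7]
side rim90 94 [ 0.5651 -0.332 ] [0.0477 0.1113] 24.3 [0.083 0.087 0.09 ]
side lid 650 [ 0.588  -0.3121] [0.1633 0.0607] 83.9 [0.127 0.136 0.139]
side grip 142 [ 0.5882 -0.3112] [0.1599 0.0114] 84.6 [0.149 0.157 0.163]
side red 409 [ 0.445 -0.057] [0.132  0.0598] 75.4 [0.031 0.042 0.052]
top lid 1010 [ 0.5899 -0.3084] [0.1545 0.0605] 83.2 [0.133 0.137 0.141]
top grip 55 [ 0.587  -0.3083] [0.1557 0.0078] 81.7 [0.149 0.159 0.164]
top red 174 [ 0.4459 -0.0551] [0.1223 0.0596] 75.3 [0.035 0.051 0.056]
top bar 331 [ 0.5905 -0.3088] [0.1538 0.0121] 83.4 [0.176 0.182 0.186]
top jar 53 [ 0.4874 -0.4545] [0.0362 0.0112] 84.8 [0.095 0.112 0.116]
side bar 189 [ 0.5885 -0.3194] [0.1424 0.0127] 83.3 [0.171 0.18  0.182]
side jar 429 [ 0.502  -0.4609] [0.0443 0.0443] 77.2 [0.093 0.11  0.113]
```

View pics/s11.png

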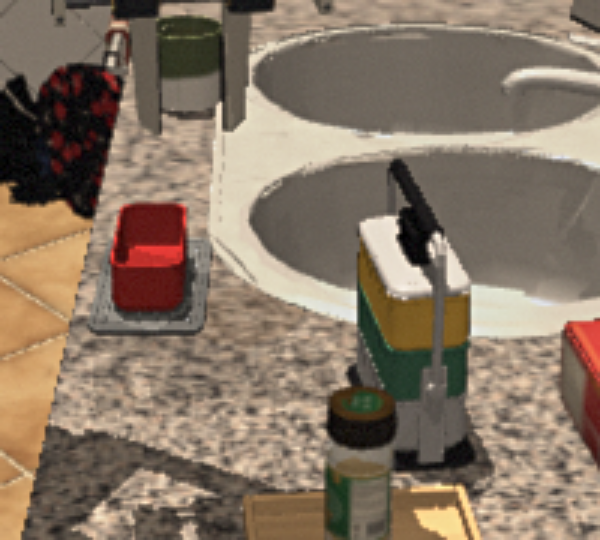

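The handle bar is upright over the lid (crop 415,200), the stack is home, red stands on the mat (150,258) and the jar is in the tray (360,470). Handing in.

```bash
python3 -c "from plant import close_job; print(close_job())"
```

```text
the job is handed in; nothing more can be done
None
```

The job is handed in at about 53 s, with no verdict returned: my last images show the jar (the only seasoning I saw) upright in the tray, the red tin upright on the mat, green, yellow and lid nested in the carrier, and the handle up.

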